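Knock-out bar through a lathe spindle

ROBOT

A 6-joint arm with a two-finger parallel gripper is mounted at the origin on the work surface; the furniture and walls round the work are solid. World frame = base frame: x ahead of the robot, y to its left, z up, the work surface at z = 0. Lengths are in m, angles in rad, forces in N, time in s.
With the tool pointing down it reaches from about 0.35 to 0.925 m from the base axis. Payload 6.4 kg.
Tool frame: the origin (TCP) lies between the finger pads; the fingertips stand 11 mm ahead of it and the grasp point (between the pads) lies 8 mm behind it; y points along the fingers, x is the direction in which the jaws open and shut, and the axes are right-handed (so a half turn about y gives the same grasp; the last joint's range is limited). The gripper opens to 94 mm and grips with 3 to 60 N. Pads are 16 mm wide; open, the fingers measure 119 mm over their backs; the gripper's body (75 mm by 177 mm) begins 78 mm behind the grasp point.
Start: joints at [1.104, 0.245, 1.558, -0, 1.339, -0.174], TCP at [0.188, 0.622, 0.216] pointing down, gripper open.
Joint ranges: [-3.13, 3.13], [-1.02, 2.26], [0.13, 2.54], [-0.95, 4.09], [0.21, 2.88], [-2.74, 2.74]. Speed limits (rad/s): [2.57, 2.57, 3.14, 3.14, 3.14, 3.14].

INTERFACE

Orientations are given as a rotation vector (axis times angle).
In Python, from cell import env gives the robot as it stands. The module is installed in compiled form; this text tells all that it offers.
- The arm moves only by the tool apply_moves, never from a script. Its argument "series" is a list of rows, each an object of numbers: "dx", "dy", "dz": the shift along the world's x, y, z as a fraction of full scale; "ax", "ay", "az": the turn, a rotation vector about the world's x, y, z as a fraction of full scale. A call has 1 to 20 rows; each row is the pose to reach, as a shift and turn from the pose commanded when the call began, turning the shorter way round; what a row does not reach only later rows make up. Full scale, the value 1, is 1 m for a shift and 180 degrees for a turn. A row lasts 1/8 s, in which the tool goes at most 62.5 mm and 10.7 degrees, less where a joint would pass 70% of its speed; a pose out of reach is approached as far as the arm can. A call with a number of a shift or a turn outside -1 to 1 is refused whole. A call with a gripper value outside its range is refused whole. "grip" is the gripper command: -1 is shut, 1 is fully open, values between are in proportion, set as the call begins (left out, the last holds). The fingers move at their own pace and stop on an object; the grip force is fixed at half the most. Time passes only in rows, so rows that repeat a pose let the fingers close. It gives the time, the measured TCP pose, the force and the opening at its end, in the units of the state.
- env.state(): the state, without advancing time (a new reading comes with each control period).
- env.snapshot(name): name is "side" or "top" or "wrist"; returns the picture (384x512x3 uint8, red, green, blue); there is no depth.
- env.camera_params(name): a dict with "vertical_fov" (degrees; the focal length in pixels is half the picture's height over the tangent of half this angle, whatever the lens; pixels are square), "cx", "cy" (the principal point, pixels), "camera_from_world" (4x4, takes a point from world to camera coordinates); the wrist camera has in their place "tool_from_camera" (4x4, takes a point from camera to tool coordinates, whose origin is the TCP and whose axes are the tool frame's). Camera axes: x right, y down, z forward; pixel columns grow to the right and rows downward; lengths in m; the calibration is good to about 2 mm. The wrist camera is an equidistant fisheye: a pixel r from the principal point sees the ray r / f radians off the axis. A picture is of the moment at which its call begins: read the wrist's pose just before it. camera_params takes no time and is no camera call.
- env.job_done(): hands the job in, once; it reports no verdict.
Trained networks look in the newest picture that a camera, given by its name, has taken for a name from the list of things; names that differ only in an ending like _2 or _b are one class to them, and where a whole thing is asked for, a point or a joint stands for the part that bears it (a point fixed in the world has none). Each returns a list of dicts, best first, with "confidence" (0 to 1); they miss things now and then, are a little off and sometimes report something else, mostly with a low value. They report only what shows in the picture. A call takes as long as a camera call.
- env.spot_in(camera, target): "at" ([column, row] in pixels, amid what is visible of it).
- env.pinpoint(camera, target): "at" ([column, row] in pixels: a listed point, or the origin of a listed thing).
The state is a dict: "time": time; "q": joint angles; "qd": joint speeds; "effort": joint torques, N m; "eef_pos": TCP position; "orientation": TCP orientation; "contact_force": force on the tool from outside, world axes, zero at the start; "ft_torque": the same for the moment, N m; "width": finger opening in m.
Only numpy, scipy, OpenCV 4.12 (cv2) and the standard library are available. Lean on these libraries where they do the work, as an engineer would, in place of code of your own. Each camera call takes 0.05 s, during which the arm holds its last target.

TASK

Free the stuck spur drive centre of the little lathe headstock with the knock-out bar. Lift the bar out of its wooden cradle by the bare steel shaft, start it well into the bore at the hand-wheel end and let go of it there, then take it afresh by the wooden handle and push it on by feel until the collar is fully home against the hub; press it there firmly, with about 20 newtons, without ramming (never push the bar on the headstock with more than 60 N). Leave the bar in the spindle, let go, and do not disturb the other things on the bench.

Things in the scene. Friction and masses are not known exactly. Their poses are not given: they have to be found in the camera images.
- bar: knock-out bar, about 0.2 kg. Origin on its axis at the collar's front face, +x along the axis to the tip. Bare steel shaft 12 mm thick, x = 0 to 140 mm (last 4 mm chamfered to 7 mm); collar 30 mm in diameter, x = -6 to 0; wooden handle 20 mm in diameter, x = -61 to -6 mm. Centre of mass near x = 45 mm. Lies level in the cradle at the start.
- bar_tip (a point): centre of the tip face of the bar, 140 mm from the collar face.
- cradle: fixed wooden cradle the bar lies in at the start, base 150 x 60 x 14 mm; uprights 12 mm thick, 44 wide, 68 high at x = -50 and +50 mm with notches open at the top (floor 54 mm up). Origin under its middle, x to the bar's tip. The bar's axis lies 60 mm above the bench, its collar face near x = -65 mm; the 88 mm of shaft between the uprights are free to grip.
- headstock: fixed grey lathe headstock, base 120 x 100 x 12 mm, casting 78 mm wide, top 110 mm above the bench. Origin under its middle on the bench, +x along the spindle from hand wheel to drive centre. The level bore, 14 mm wide, axis 70 mm up, runs from the flat 46 mm square hub of the hand wheel (x = -75 mm; 4 mm countersink; wheel rim 75 mm in diameter) to the nose (x = +75 mm).
- mouth (a point): centre of the bore's mouth in the flat face of the hub, at the hand-wheel end; +x points into the bore. The bar is home when its collar face lies flat on this face. The bar has about 1 mm of play all round: let go partway in, it hangs a few degrees out of line, and it binds if gripped or pushed with a sideways load.
- nose (a point): centre of the bore's far end at the spindle nose, 150 mm beyond the mouth.
- drive_centre (a joint): how far the spur centre has been pushed out of the nose, in m: 0 to 0.002 at the start, at most 0.018; grows outwards. Its shank's end sits in the bore 126 mm beyond the mouth when it reads 0, so the bar's tip meets it about 14 mm before the bar is home; it then slides with about 7 N of friction and stays where it is left.
- glue_pot: loose dark pot, 88 mm in diameter, 76 mm high, a bystander; origin under its middle.
- block: loose small wood block 23 x 58 x 25 mm, a bystander; origin under its middle.
- gouge: loose carving gouge, 215 mm long, 28 mm thick, a bystander; origin under its middle.

How it is judged:
By the outcome, as a careful person would: the job done as asked, in the order asked, and still so for the second after the job is handed in, with the robot touching nothing.
It also fails if it takes over 72 s, if anything falls off the work surface, if the arm or the gripper's body presses on something with over 40 N, if the wrist force passes 120 N, or if a joint passes its speed limit or range.

## Working session

There is one attempt and no reset: what is moved stays moved. The work goes in short steps, Python scripts to look and compute and a tool call to move; the robot and the scene stay as the last step left them, time stands still between calls to the robot, and variables do not carry over. Pictures are saved under pics/ and viewed, and the job is handed in when it is done.

Besides the shell and the picture viewer there is one more tool, called after ">>>" in YAML: its name, and indented under it one key for each argument. apply_moves: Moves the arm, as the interface text tells. Shift numbers are shares of 1 m and turn numbers shares of 180 degrees, none past 1 either way. Its arguments: {"type":"object","properties":{"series":{"type":"array","items":{"type":"object","properties":{"dx":{"type":"number"},"dy":{"type":"number"},"dz":{"type":"number"},"ax":{"type":"number"},"ay":{"type":"number"},"az":{"type":"number"}}}},"grip":{"type":"number"}},"required":["series"]}

```bash
mkdir -p pics; cat > h.py <<'E'
import numpy as np, cv2
from cell import env
from scipy.spatial.transform import Rotation as R
def snap(n,f):
    im=env.snapshot(n); cv2.imwrite('pics/'+f,cv2.cvtColor(np.asarray(im),cv2.COLOR_RGB2BGR)); return im
def ray(n,px,st=None):
    p=env.camera_params(n); f=192/np.tan(np.radians(p['vertical_fov'])/2)
    u=np.array([px[0]-p['cx'],px[1]-p['cy']],float)
    if n=='wrist':
        r=np.hypot(*u); th=r/f
        d=np.r_[u/max(r,1e-9)*np.sin(th),np.cos(th)]
        T=np.array(p['tool_from_camera']); Rt=R.from_rotvec(st['orientation']).as_matrix()
        o=Rt@T[:3,3]+np.array(st['eef_pos']); return o,Rt@T[:3,:3]@d
    T=np.array(p['camera_from_world']); d=np.r_[u/f,1]; d/=np.linalg.norm(d)
    return -T[:3,:3].T@T[:3,3],T[:3,:3].T@d
def atz(n,px,z,st=None):
    o,d=ray(n,px,st); return o+d*(z-o[2])/d[2]
def tri(rs):
    A=np.zeros((3,3));b=np.zeros(3)
    for o,d in rs:
        M=np.eye(3)-np.outer(d,d);A+=M;b+=M@o
    x=np.linalg.solve(A,b); return x,[np.linalg.norm((np.eye(3)-np.outer(d,d))@(x-o)) for o,d in rs]
def proj(n,P,st=None):
    p=env.camera_params(n); f=192/np.tan(np.radians(p['vertical_fov'])/2)
    if n=='wrist':
        T=np.array(p['tool_from_camera']); Rt=R.from_rotvec(st['orientation']).as_matrix()
        c=T[:3,:3].T@(Rt.T@(np.array(P)-st['eef_pos'])-T[:3,3]); th=np.arctan2(np.hypot(c[0],c[1]),c[2]); k=f*th/np.hypot(c[0],c[1])
        return np.array([p['cx']+k*c[0],p['cy']+k*c[1]])
    T=np.array(p['camera_from_world']); c=T[:3,:3]@np.array(P)+T[:3,3]
    return np.array([p['cx']+f*c[0]/c[2],p['cy']+f*c[1]/c[2]])
E
python3 - <<'E'
from h import *
np.set_printoptions(precision=4,suppress=True)
s=env.state(); print({k:np.round(v,4) for k,v in s.items()})
for n in('side','top','wrist'):
    snap(n,n+'0.png'); print(n,{k:np.round(v,3) for k,v in env.camera_params(n).items()})
    for t in ('bar','bar_tip','cradle','headstock','mouth','nose','glue_pot','block','gouge'):
        print(t,[(np.round(d['at'],1),round(d['confidence'],2)) for d in env.pinpoint(n,t)[:2]])
E
```

```text
{'time': np.float64(0.0), 'q': array([ 1.1039,  0.2458,  1.559 , -0.    ,  1.3387, -0.1741]), 'qd': array([-0.0008, -0.    ,  0.0003,  0.0002,  0.0002, -0.0004]), 'effort': array([  0.0026, -41.5825, -31.4605,   0.0686,   0.0331,  -0.0001]), 'eef_pos': array([0.1873, 0.6218, 0.2154]), 'orientation': array([-1.3345, -0.9896,  0.9924]), 'contact_force': array([-0.191 ,  0.4196, -0.1721]), 'ft_torque': array([ 0.0258,  0.0249, -0.0278]), 'width': np.float64(0.0942)}
side {'vertical_fov': np.float64(50.669), 'cx': np.float64(259.933), 'cy': np.float64(187.249), 'camera_from_world': array([[-0.986, -0.166, -0.004,  0.619],
       [-0.106,  0.646, -0.756,  0.2  ],
       [ 0.128, -0.745, -0.655,  0.745],
       [ 0.   ,  0.   ,  0.   ,  1.   ]])}
bar [(array([235.6, 292.4]), 0.65)]
bar_tip [(array([260.7, 231.6]), 0.79)]
cradle [(array([245.5, 280.2]), 0.73)]
headstock [(array([289.2, 163.7]), 0.83)]
mouth [(array([308.7, 154.8]), 0.58)]
nose [(array([270.5, 130.1]), 0.98), (array([286. , 166.3]), 0.24)]
glue_pot [(array([175.3, 259.7]), 0.77)]
block [(array([281.7, 229. ]), 0.55)]
gouge [
[... 393 characters left out ...]
e [(array([191.2, 206.4]), 0.71)]
headstock [(array([334.3, 219. ]), 0.64)]
mouth [(array([326.7, 245. ]), 0.67)]
nose [(array([360.9, 188.9]), 0.61)]
glue_pot [(array([204.1, 145.3]), 0.93), (array([254.1, 169.7]), 0.41)]
block [(array([245.2, 225.1]), 0.64)]
gouge [(array([253.8, 167.8]), 0.93), (array([364.8, 188.3]), 0.41)]
wrist {'vertical_fov': np.float64(65.706), 'cx': np.float64(257.685), 'cy': np.float64(189.987), 'tool_from_camera': array([[ 1.   , -0.001,  0.   ,  0.   ],
       [-0.   , -0.232,  0.973, -0.169],
       [-0.001, -0.973, -0.232,  0.066],
       [ 0.   ,  0.   ,  0.   ,  1.   ]])}
bar []
bar_tip []
cradle []
headstock []
mouth []
nose []
glue_pot []
block []
gouge []
```

View images.

View pics/side0.png

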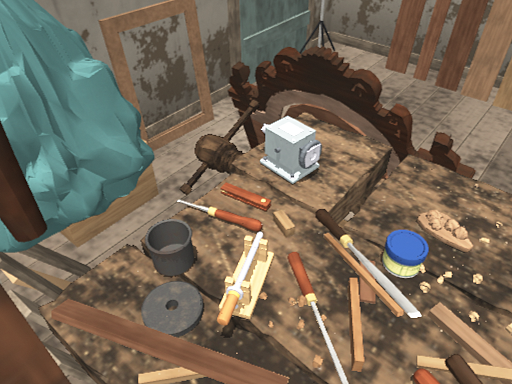

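View pics/top0.png

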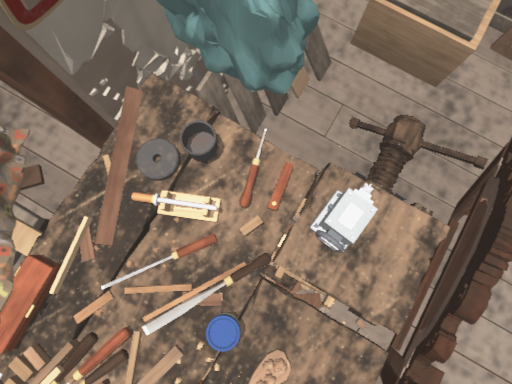

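View pics/wrist0.png

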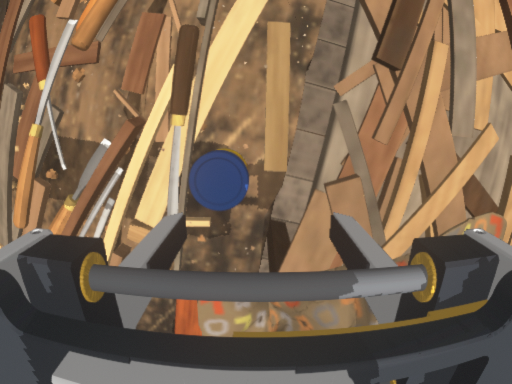

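```bash
python3 - <<'E'
from h import *
np.set_printoptions(precision=4,suppress=True)
S=dict(bar=[235.6,292.4],bar_tip=[260.7,231.6],cradle=[245.5,280.2],headstock=[289.2,163.7],mouth=[308.7,154.8],nose=[270.5,130.1],glue_pot=[175.3,259.7],block=[281.7,229.],gouge=[216,214.7])
T=dict(bar=[157.9,199.4],bar_tip=[213.1,210.3],cradle=[191.2,206.4],headstock=[334.3,219.],mouth=[326.7,245.],nose=[360.9,188.9],glue_pot=[204.1,145.3],block=[245.2,225.1],gouge=[253.8,167.8])
Z=dict(bar=.06,bar_tip=.06,mouth=.07,nose=.07)
for k in S:
    z=Z.get(k,0); print(k,*tri([ray('side',S[k]),ray('top',T[k])]),atz('side',S[k],z),atz('top',T[k],z))
s=env.state(); print(R.from_rotvec(s['orientation']).as_matrix())
E
```

```text
bar [0.6466 0.1369 0.0547] [np.float64(0.00012031774757221054), np.float64(0.0001203177475722412)] [0.6455 0.1405 0.06  ] [0.6459 0.1355 0.06  ]
bar_tip [0.6223 0.0045 0.0685] [np.float64(0.002894855202559144), np.float64(0.00289485520255885)] [ 0.6265 -0.0035  0.06  ] [0.6204 0.0054 0.06  ]
cradle [ 0.6411  0.0682 -0.0035] [np.float64(0.0032813607257420603), np.float64(0.003281360725742216)] [0.6438 0.0705 0.    ] [0.6373 0.0674 0.    ]
headstock [ 0.6028 -0.2875  0.014 ] [np.float64(0.0020700835119535224), np.float64(0.002070083511953235)] [ 0.6022 -0.3054  0.    ] [ 0.6063 -0.2906  0.    ]
mouth [ 0.5468 -0.2558  0.0701] [np.float64(0.006494749915935233), np.float64(0.006494749915935292)] [ 0.5533 -0.2562  0.07  ] [ 0.5403 -0.2558  0.07  ]
nose [ 0.6628 -0.3381  0.0769] [np.float64(0.005960989347164819), np.float64(0.00596098934716478)] [ 0.6582 -0.3473  0.07  ] [ 0.6701 -0.3403  0.07  ]
glue_pot [ 0.7964  0.04   -0.0059] [np.float64(0.0017938548691430651), np.float64(0.0017938548691430745)] [0.7922 0.0447 0.    ] [0.7965 0.0394 0.    ]
block [ 0.5911 -0.0684  0.0051] [np.float64(0.0007909612378098622), np.float64(0.0007909612378098392)] [ 0.5924 -0.0733  0.    ] [ 0.5907 -0.0683  0.    ]
gouge [ 0.7391 -0.089   0.0035] [np.float64(0.002798309045319038), np.float64(0.0027983090453190633)] [ 0.7431 -0.0928  0.    ] [ 0.7371 -0.0893  0.    ]
[[ 0.2887 -0.     -0.9574]
 [ 0.9574 -0.0001  0.2887]
 [-0.0001 -1.      0.    ]]
```

>>> apply_moves:
  series:
    - {"dx": 0.1,"dy": -0.12,"dz": 0.02,"az": -0.1}
    - {"dx": 0.2,"dy": -0.24,"dz": 0.02,"az": -0.2}
    - {"dx": 0.3,"dy": -0.36,"dz": 0.02,"az": -0.3}
    - {"dx": 0.45,"dy": -0.523,"dz": 0,"az": -0.465}
    - {"dx": 0.45,"dy": -0.523,"dz": 0,"az": -0.465}
    - {"dx": 0.45,"dy": -0.523,"dz": 0,"az": -0.465}
    - {"dx": 0.45,"dy": -0.523,"dz": 0,"az": -0.465}
    - {"dx": 0.45,"dy": -0.523,"dz": 0,"az": -0.465}
    - {"dx": 0.45,"dy": -0.523,"dz": 0,"az": -0.465}
    - {"dx": 0.45,"dy": -0.523,"dz": 0,"az": -0.465}
    - {"dx": 0.45,"dy": -0.523,"dz": 0,"az": -0.465}
    - {"dx": 0.45,"dy": -0.523,"dz": 0,"az": -0.465}
    - {"dx": 0.45,"dy": -0.523,"dz": 0,"az": -0.465}
    - {"dx": 0.45,"dy": -0.523,"dz": 0,"az": -0.465}

```text
$.series[0]: bad value
```

```bash
python3 - <<'E'
from h import *
np.set_printoptions(precision=4,suppress=True)
s=env.state(); print(s['eef_pos'],s['q']); Rm=R.from_rotvec(s['orientation']).as_matrix(); print(Rm)
snap('wrist','w1.png')
for t in ('bar','bar_tip','cradle','headstock','mouth','block'):
    r=env.pinpoint('wrist',t)[:1]
    for d in r: print(t,d['at'],d['confidence'],atz('wrist',d['at'],{'bar':.06,'bar_tip':.06,'mouth':.07}.get(t,0),s))
print(atz('top',[223,333],.06))
E
```

```text
[0.1876 0.6223 0.2164] [ 1.1039  0.2451  1.5578  0.      1.3387 -0.1741]
[[ 0.2887 -0.     -0.9574]
 [ 0.9574 -0.0001  0.2887]
 [-0.0001 -1.      0.    ]]
[ 0.3488 -0.0226  0.06  ]
```

View pics/w1.png

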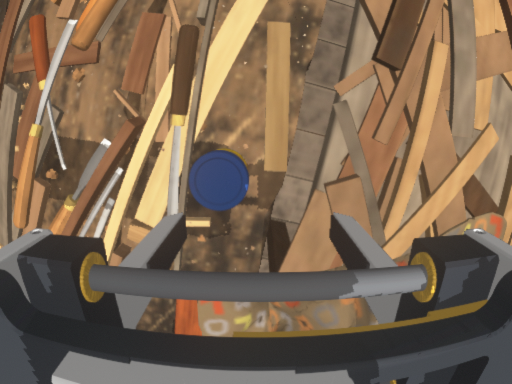

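>>> apply_moves:
  series:
    - {"dx": 0.1,"dy": -0.12,"dz": 0.02,"ax": 0.0,"ay": 0.0,"az": -0.1}
    - {"dx": 0.45,"dy": -0.523,"dz": 0.0,"ax": 0.0,"ay": 0.0,"az": -0.465}
    - {"dx": 0.45,"dy": -0.523,"dz": 0.0,"ax": 0.0,"ay": 0.0,"az": -0.465}
    - {"dx": 0.45,"dy": -0.523,"dz": 0.0,"ax": 0.0,"ay": 0.0,"az": -0.465}
    - {"dx": 0.45,"dy": -0.523,"dz": 0.0,"ax": 0.0,"ay": 0.0,"az": -0.465}
    - {"dx": 0.45,"dy": -0.523,"dz": 0.0,"ax": 0.0,"ay": 0.0,"az": -0.465}
    - {"dx": 0.45,"dy": -0.523,"dz": 0.0,"ax": 0.0,"ay": 0.0,"az": -0.465}
    - {"dx": 0.45,"dy": -0.523,"dz": 0.0,"ax": 0.0,"ay": 0.0,"az": -0.465}
    - {"dx": 0.45,"dy": -0.523,"dz": 0.0,"ax": 0.0,"ay": 0.0,"az": -0.465}
    - {"dx": 0.45,"dy": -0.523,"dz": 0.0,"ax": 0.0,"ay": 0.0,"az": -0.465}
    - {"dx": 0.45,"dy": -0.523,"dz": 0.0,"ax": 0.0,"ay": 0.0,"az": -0.465}
    - {"dx": 0.45,"dy": -0.523,"dz": 0.0,"ax": 0.0,"ay": 0.0,"az": -0.465}
    - {"dx": 0.45,"dy": -0.523,"dz": 0.0,"ax": 0.0,"ay": 0.0,"az": -0.465}
    - {"dx": 0.45,"dy": -0.523,"dz": 0.0,"ax": 0.0,"ay": 0.0,"az": -0.465}

```text
time: 3.6
eef_pos: [0.6368, 0.1008, 0.2166]
orientation: [-1.566, 0.142, -0.142]
contact_force: [0.4, 0.1, -0.7]
width: 0.0944
```

```bash
cat > look.py <<'E'
from h import *
import sys
np.set_printoptions(precision=4,suppress=True)
s=env.state(); print(s['time'],s['eef_pos'],s['q']); Rm=R.from_rotvec(s['orientation']).as_matrix(); print(Rm)
print(s['contact_force'],s['ft_torque'],s['width'])
snap('wrist',sys.argv[1])
for t in sys.argv[2:]:
    r=env.pinpoint('wrist',t)[:1]
    for d in r: print(t,np.round(d['at'],1),round(d['confidence'],2),atz('wrist',d['at'],{'bar':.06,'bar_tip':.06,'mouth':.07,'nose':.07}.get(t,0),s))
E
python3 look.py w2.png bar bar_tip cradle headstock mouth block
```

```text
3.6 [0.6368 0.1008 0.2166] [-0.0187  0.233   1.572   0.0002  1.3368  0.1623]
[[ 0.9837 -0.0002  0.18  ]
 [-0.18    0.0002  0.9837]
 [-0.0002 -1.      0.0002]]
[ 0.3816  0.0537 -0.6596] [-0.069   0.0716 -0.0111] 0.09437805723082533
bar [260.5 146.2] 0.6 [0.6473 0.1386 0.06  ]
bar_tip [264.1 267.5] 0.79 [ 0.6254 -0.007   0.06  ]
cradle [265.1 190.5] 0.83 [0.6424 0.0742 0.    ]
headstock [263.  148.1] 0.18 [0.6496 0.1303 0.    ]
```

View pics/w2.png

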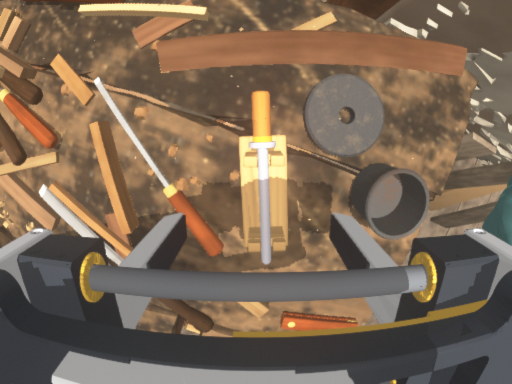

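```bash
python3 - <<'E'
from h import *
s=env.state()
im=cv2.imread('pics/w2.png')
cv2.imwrite('pics/w2c.png',cv2.resize(im[80:280,200:330],None,fx=3.5,fy=3.5,interpolation=cv2.INTER_NEAREST)[:,:] if 0 else cv2.resize(im[80:280,200:330],None,fx=3,fy=3,interpolation=cv2.INTER_CUBIC))
hsv=cv2.cvtColor(im,cv2.COLOR_BGR2HSV)
P=[]
for r in list(range(98,130,4))+list(range(160,256,6)):
    sat=hsv[r,250:280,1]
    m=[i+250 for i in range(30) if (hsv[r,250+i,1]<70 if r>140 else (hsv[r,250+i,0]<18 and hsv[r,250+i,1]>190 and hsv[r,250+i,2]>150))]
    if m:
        c=(min(m)+max(m))/2; p=atz('wrist',[c,r],.06,s); P.append(p); print(r,min(m),max(m),p.round(4))
E
```

```text
160 258 268 [0.6479 0.122  0.06  ]
166 258 268 [0.6467 0.1154 0.06  ]
172 256 274 [0.6477 0.1084 0.06  ]
178 258 268 [0.6443 0.1021 0.06  ]
184 259 268 [0.6436 0.0953 0.06  ]
190 259 268 [0.6424 0.0885 0.06  ]
196 259 268 [0.6412 0.0816 0.06  ]
202 259 268 [0.6399 0.0747 0.06  ]
208 260 269 [0.6398 0.0675 0.06  ]
214 260 269 [0.6385 0.0604 0.06  ]
220 260 269 [0.6372 0.0532 0.06  ]
226 260 269 [0.636  0.0459 0.06  ]
232 260 270 [0.6352 0.0384 0.06  ]
238 261 270 [0.6345 0.0307 0.06  ]
244 261 270 [0.6331 0.0231 0.06  ]
250 261 270 [0.6318 0.0153 0.06  ]
```

View pics/w2c.png

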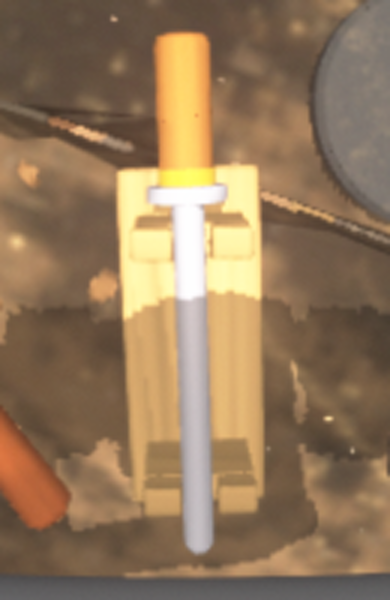

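>>> apply_moves:
  series:
    - {"dx": 0.007,"dy": -0.004,"dz": 0.0,"ax": 0.0,"ay": 0.0,"az": 0.01}
    - {"dx": 0.007,"dy": -0.004,"dz": -0.04,"ax": 0.0,"ay": 0.0,"az": 0.01}
    - {"dx": 0.007,"dy": -0.004,"dz": -0.08,"ax": 0.0,"ay": 0.0,"az": 0.01}
    - {"dx": 0.007,"dy": -0.004,"dz": -0.12,"ax": 0.0,"ay": 0.0,"az": 0.01}
    - {"dx": 0.007,"dy": -0.004,"dz": -0.145,"ax": 0.0,"ay": 0.0,"az": 0.01}
    - {"dx": 0.007,"dy": -0.004,"dz": -0.165,"ax": 0.0,"ay": 0.0,"az": 0.01}
    - {"dx": 0.007,"dy": -0.004,"dz": -0.165,"ax": 0.0,"ay": 0.0,"az": 0.01}

```text
time: 4.82
eef_pos: [0.6437, 0.0952, 0.0498]
orientation: [-1.568, 0.121, -0.116]
contact_force: [-0.2, -0.3, -0.7]
width: 0.0942
```

```bash
python3 look.py w3.png bar; python3 -c "
from h import *
snap('side','s3.png')"
```

```text
4.825 [0.6437 0.0952 0.0498] [-0.0271  0.4363  1.6438 -0.      1.0645  0.1241]
[[ 0.9886 -0.003   0.1506]
 [-0.1506  0.0001  0.9886]
 [-0.003  -1.     -0.0004]]
[-0.1943 -0.3142 -0.654 ] [-0.1428  0.0957  0.0046] 0.09423605711088279
bar [253.  167.6] 0.82 [0.648  0.1368 0.06  ]
```

View pics/w3.png

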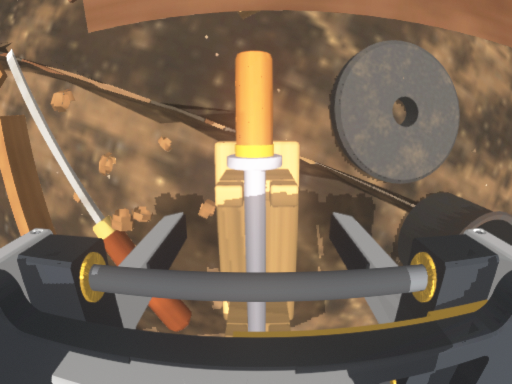

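View pics/s3.png

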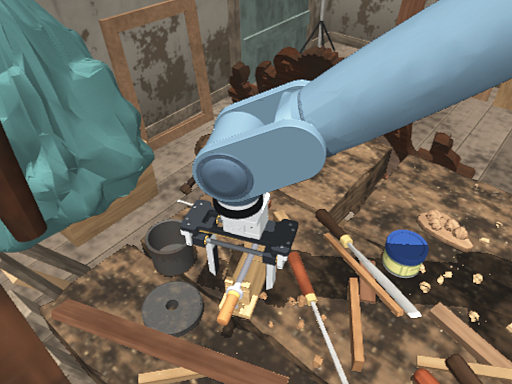

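>>> apply_moves:
  series:
    - {"dx": -0.001,"dy": 0.0,"dz": 0.002,"ax": 0.0,"ay": 0.0,"az": 0.0}
    - {"dx": -0.001,"dy": 0.0,"dz": 0.002,"ax": 0.0,"ay": 0.0,"az": 0.0}
    - {"dx": -0.001,"dy": 0.0,"dz": 0.002,"ax": 0.0,"ay": 0.0,"az": 0.0}
    - {"dx": -0.001,"dy": 0.0,"dz": 0.002,"ax": 0.0,"ay": 0.0,"az": 0.0}
    - {"dx": -0.001,"dy": 0.0,"dz": 0.002,"ax": 0.0,"ay": 0.0,"az": 0.0}
    - {"dx": -0.001,"dy": 0.0,"dz": 0.002,"ax": 0.0,"ay": 0.0,"az": 0.0}
  grip: -1

```text
time: 5.72
eef_pos: [0.6436, 0.0953, 0.0534]
orientation: [-1.568, 0.119, -0.119]
contact_force: [0.2, -0.0, -0.0]
width: 0.0374
```

>>> apply_moves:
  series:
    - {"dx": 0.0,"dy": 0.0,"dz": 0.0,"ax": 0.0,"ay": 0.0,"az": 0.0}
    - {"dx": 0.0,"dy": 0.0,"dz": 0.0,"ax": 0.0,"ay": 0.0,"az": 0.0}
    - {"dx": 0.0,"dy": 0.0,"dz": 0.0,"ax": 0.0,"ay": 0.0,"az": 0.0}
    - {"dx": 0.0,"dy": 0.0,"dz": 0.0,"ax": 0.0,"ay": 0.0,"az": 0.0}
    - {"dx": 0.0,"dy": 0.0,"dz": 0.0,"ax": 0.0,"ay": 0.0,"az": 0.0}
    - {"dx": 0.0,"dy": 0.0,"dz": 0.0,"ax": 0.0,"ay": 0.0,"az": 0.0}

```text
time: 6.48
eef_pos: [0.6435, 0.0954, 0.0534]
orientation: [-1.568, 0.119, -0.119]
contact_force: [-0.5, 0.4, 1.1]
width: 0.0106
```

>>> apply_moves:
  series:
    - {"dx": 0.0,"dy": 0.0,"dz": 0.003,"ax": 0.0,"ay": 0.0,"az": 0.0}
    - {"dx": 0.0,"dy": 0.0,"dz": 0.01,"ax": 0.0,"ay": 0.0,"az": 0.0}
    - {"dx": 0.0,"dy": 0.0,"dz": 0.03,"ax": 0.0,"ay": 0.0,"az": 0.0}
    - {"dx": 0.0,"dy": 0.0,"dz": 0.07,"ax": 0.0,"ay": 0.0,"az": 0.0}
    - {"dx": 0.0,"dy": 0.0,"dz": 0.12,"ax": 0.0,"ay": 0.0,"az": 0.0}
    - {"dx": 0.0,"dy": 0.0,"dz": 0.14,"ax": 0.0,"ay": 0.0,"az": 0.0}
    - {"dx": 0.0,"dy": 0.0,"dz": 0.14,"ax": 0.0,"ay": 0.0,"az": 0.0}

```text
time: 7.35
eef_pos: [0.6446, 0.0953, 0.1955]
orientation: [-1.567, 0.116, -0.122]
contact_force: [-0.2, 0.1, -2.0]
width: 0.011
```

```bash
python3 look.py w4.png bar; python3 - <<'E'
from h import *
np.set_printoptions(precision=4,suppress=True)
for n in('side','top'):
    snap(n,n+'4.png')
    for t in ('bar','bar_tip','headstock','mouth','nose'):
        print(n,t,[(np.round(d['at'],1),round(d['confidence'],2)) for d in env.pinpoint(n,t)[:2]])
E
```

```text
7.35 [0.6446 0.0953 0.1955] [-0.0269  0.2644  1.574   0.      1.2995  0.1245]
[[ 0.9886  0.0038  0.1508]
 [-0.1508 -0.0001  0.9886]
 [ 0.0038 -1.      0.0005]]
[-0.22    0.1318 -2.0202] [-0.064   0.0805 -0.0224] 0.011037534195839855
bar [255.9 167.5] 0.61 [0.6465 0.114  0.06  ]
side bar [(array([227.3, 237.6]), 0.57)]
side bar_tip [(array([261.3, 176. ]), 0.9), (array([288. , 165.1]), 0.28)]
side headstock [(array([290.7, 161.9]), 0.74)]
side mouth [(array([309.6, 158.6]), 0.89), (array([281.8, 230.8]), 0.74)]
side nose [(array([266.9, 128.1]), 0.76)]
top bar []
top bar_tip [(array([336.9, 219.5]), 0.72), (array([208.9, 199.1]), 0.7)]
top headstock [(array([339. , 218.5]), 0.74)]
top mouth [(array([325.2, 243.8]), 0.77)]
top nose [(array([203. , 150.1]), 0.58), (array([211.4, 199. ]), 0.41)]
```

View pics/w4.png

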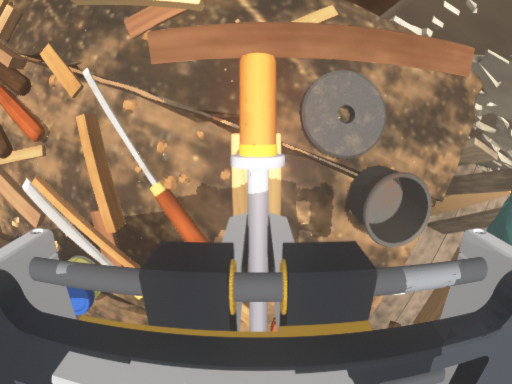

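View pics/side4.png

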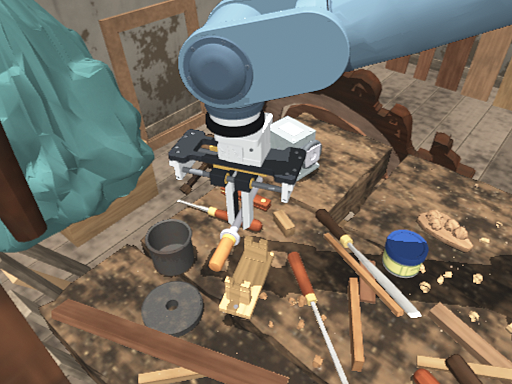

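View pics/top4.png

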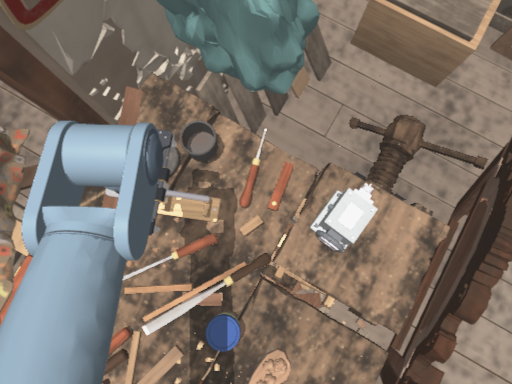

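```bash
python3 - <<'E'
import cv2
a=cv2.imread('pics/top0.png')[170:270,295:395]; b=cv2.imread('pics/side0.png')[100:200,240:340]
cv2.imwrite('pics/hs.png',cv2.hconcat([cv2.resize(x,None,fx=4,fy=4,interpolation=cv2.INTER_CUBIC) for x in(a,b)]))
E
```

```text
(no output)
```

View pics/hs.png

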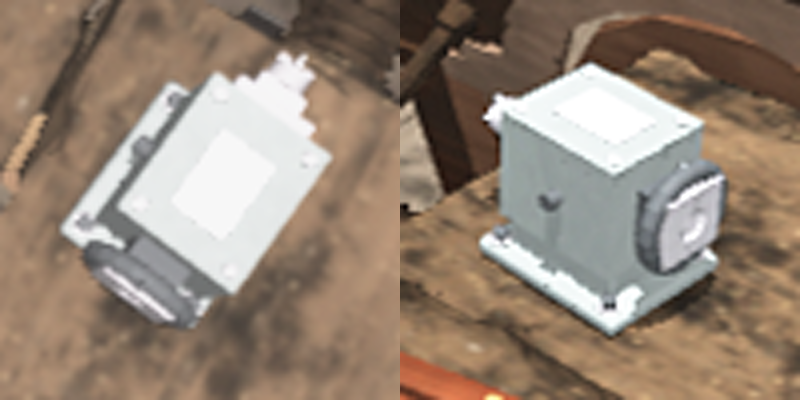

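```bash
python3 - <<'E'
from h import *
from scipy.optimize import least_squares
np.set_printoptions(precision=4,suppress=True)
def pt(n,c): return (np.array([295,170]) if n=='top' else np.array([240,100]))+ ((np.array(c)-([0,0] if n=='top' else [400,0]))+.5)/4-.5
O=[('top',(118,207),(-1,39,110)),('top',(235,295),(-1,-39,110)),('top',(218,72),(1,39,110)),('top',(332,157),(1,-39,110)),
('side',(500,112),(1,39,110)),('side',(590,63),(1,-39,110)),('side',(703,122),(-1,-39,110)),('side',(612,175),(-1,39,110)),
('side',(480,240),(60,50,12)),('side',(610,335),(-60,50,12)),('side',(718,265),(-60,-50,12)),('top',(62,228),(-60,50,12)),('side',(690,222),(-75,0,70))]
def f(p,full=False,cams=('top','side')):
    x,y,a,L,b=p; r=[]
    for n,c,l in O:
        if n not in cams: continue
        l=np.array(l,float)/1000
        if abs(l[0])<.01: l[0]=np.sign(l[0])*L+b
        P=[x+np.cos(a)*l[0]-np.sin(a)*l[1],y+np.sin(a)*l[0]+np.cos(a)*l[1],l[2]]
        r.append(proj(n,P)-pt(n,c))
    return np.array(r) if full else np.ravel(r)
for cams in (('top','side'),('top',),('side',)):
    s=least_squares(lambda p:f(p,cams=cams),[.605,-.29,-.6,.055,0],loss='soft_l1')
    x,y,a,L,b=s.x; print(cams,s.x,np.degrees(a),'mouth',x-.075*np.cos(a),y-.075*np.sin(a)); print(f(s.x,True,cams).round(1).tolist())
E
```

```text
('top', 'side') [ 0.6028 -0.3012 -0.6613  0.0473  0.0026] -37.89005500737336 mouth 0.5435734429125084 -0.255184512132245
[[-0.5, -0.4], [-0.7, -0.3], [-0.6, -0.1], [-0.2, 0.0], [0.1, -1.5], [0.2, -0.6], [0.2, -0.3], [0.3, -0.9], [-0.8, -1.0], [0.2, -2.9], [0.6, -2.6], [-1.2, 0.1], [0.7, 0.3]]
('top',) [ 0.6038 -0.3037 -0.6539  0.0474  0.0006] -37.46657669122248 mouth 0.5442710581418571 -0.25803846275608816
[[0.0, 0.1], [0.0, -0.0], [-0.2, 0.1], [0.3, 0.0], [-0.2, -0.1]]
('side',) [ 0.6024 -0.2963 -0.6641  0.0468  0.0032] -38.050739351386284 mouth 0.5433643461444516 -0.25003339834800414
[[-0.1, -0.4], [0.1, 0.4], [-0.1, 0.6], [-0.2, 0.1], [-1.0, 0.1], [0.0, -1.5], [0.6, -1.3], [0.6, 1.6]]
```

>>> apply_moves:
  series:
    - {"dx": -0.03,"dy": -0.04,"dz": 0.0,"ax": 0.0,"ay": 0.0,"az": 0.05}
    - {"dx": -0.06,"dy": -0.08,"dz": 0.0,"ax": 0.0,"ay": 0.0,"az": 0.1}
    - {"dx": -0.09,"dy": -0.12,"dz": 0.0,"ax": 0.0,"ay": 0.0,"az": 0.15}
    - {"dx": -0.12,"dy": -0.16,"dz": 0.0,"ax": 0.0,"ay": 0.0,"az": 0.2}
    - {"dx": -0.15,"dy": -0.2,"dz": 0.0,"ax": 0.0,"ay": 0.0,"az": 0.25}
    - {"dx": -0.18,"dy": -0.24,"dz": 0.0,"ax": 0.0,"ay": 0.0,"az": 0.3}
    - {"dx": -0.202,"dy": -0.273,"dz": 0.0,"ax": 0.0,"ay": 0.0,"az": 0.338}
    - {"dx": -0.202,"dy": -0.273,"dz": -0.03,"ax": 0.0,"ay": 0.0,"az": 0.338}
    - {"dx": -0.202,"dy": -0.273,"dz": -0.07,"ax": 0.0,"ay": 0.0,"az": 0.338}
    - {"dx": -0.202,"dy": -0.273,"dz": -0.1,"ax": 0.0,"ay": 0.0,"az": 0.338}
    - {"dx": -0.202,"dy": -0.273,"dz": -0.1,"ax": 0.0,"ay": 0.0,"az": 0.338}

```text
time: 9.43
eef_pos: [0.44, -0.1766, 0.0915]
orientation: [-1.447, -0.708, 0.712]
contact_force: [0.4, 0.8, -2.5]
width: 0.011
```

```bash
python3 look.py w5.png bar mouth headstock; python3 - <<'E'
from h import *
np.set_printoptions(precision=4,suppress=True)
for n in('side','top'):
    snap(n,n+'5.png')
    for t in ('bar','bar_tip','mouth'):
        print(n,t,[(np.round(d['at'],1),round(d['confidence'],2)) for d in env.pinpoint(n,t)[:2]])
E
```

```text
9.425 [ 0.44   -0.1766  0.0915] [-0.6215 -0.0098  2.0848  0.      1.0718 -1.5317]
[[ 0.6136 -0.0042 -0.7896]
 [ 0.7896  0.003   0.6136]
 [-0.0002 -1.      0.0052]]
[ 0.4394  0.7686 -2.5144] [-0.0382  0.0154  0.0348] 0.010985273810853239
bar [256.1 166.9] 0.93 [ 0.4118 -0.1554  0.06  ]
side bar [(array([377.8, 180. ]), 0.73)]
side bar_tip [(array([330.1, 146.9]), 0.98), (array([172.9, 257.9]), 0.29)]
side mouth [(array([311.1, 156.6]), 0.85)]
top bar []
top bar_tip [(array([321.8, 256. ]), 0.48)]
top mouth [(array([326.3, 244.2]), 0.89)]
```

View pics/w5.png

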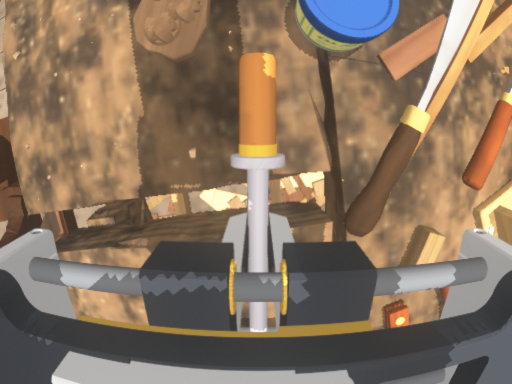

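View pics/side5.png

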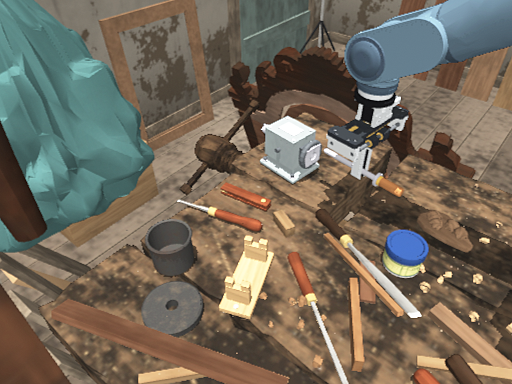

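View pics/top5.png

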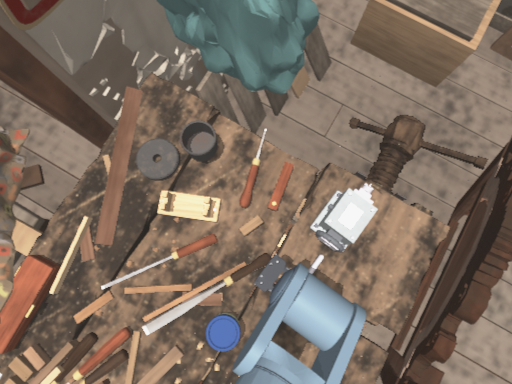

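```bash
cat > zoom.py <<'E'
import cv2,sys
k=sys.argv[1]
a=cv2.imread(f'pics/top{k}.png')[210:280,290:360]; b=cv2.imread(f'pics/side{k}.png')[120:190,290:360]
cv2.imwrite(f'pics/z{k}.png',cv2.hconcat([cv2.resize(x,(392,392),interpolation=cv2.INTER_CUBIC) for x in(a,b)]))
E
python3 zoom.py 5; python3 - <<'E'
from h import *
np.set_printoptions(precision=4,suppress=True)
T=[.5174,-.2367,.0981]; print(proj('side',T),proj('top',T))
print(tri([ray('side',[330.1,146.9]),ray('top',[321.8,256])]))
for M in ([.544,-.256,.07],[.544,-.258,.07],[.5433,-.250,.07]): print(proj('side',M),proj('top',M))
print(tri([ray('side',[312.3,155.5]),ray('top',[329,243])]))
E
```

```text
[324.769  151.3406] [320.8138 255.2586]
(array([ 0.5114, -0.2361,  0.1122]), [np.float64(0.004503792466270045), np.float64(0.00450379246627003)])
[312.6318 155.2172] [326.7307 243.3572]
[312.6898 154.7215] [327.6083 243.3583]
[312.7547 156.7419] [324.1077 243.6651]
(array([ 0.5449, -0.2623,  0.0645]), [np.float64(0.00010289069315359896), np.float64(0.00010289069315361065)])
```

View pics/z5.png

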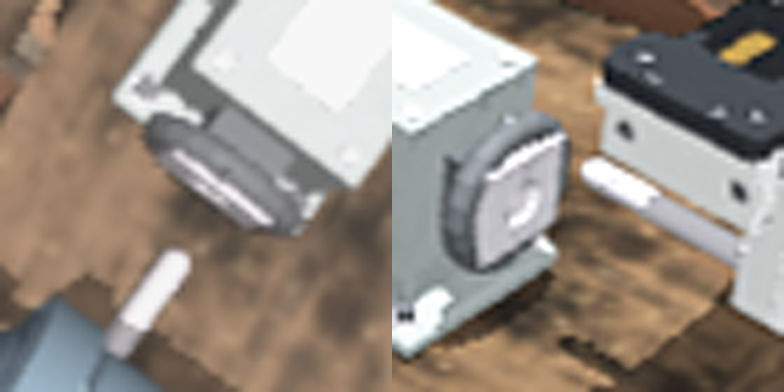

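>>> apply_moves:
  series:
    - {"dx": 0.001,"dy": 0.001,"dz": -0.014,"ax": 0.0,"ay": 0.0,"az": 0.0}
    - {"dx": 0.001,"dy": 0.001,"dz": -0.028,"ax": 0.0,"ay": 0.0,"az": 0.0}
    - {"dx": 0.01,"dy": -0.006,"dz": -0.028,"ax": 0.0,"ay": 0.0,"az": 0.0}
    - {"dx": 0.02,"dy": -0.014,"dz": -0.028,"ax": 0.0,"ay": 0.0,"az": 0.0}
    - {"dx": 0.02,"dy": -0.014,"dz": -0.028,"ax": 0.0,"ay": 0.0,"az": 0.0}
    - {"dx": 0.02,"dy": -0.014,"dz": -0.028,"ax": 0.0,"ay": 0.0,"az": 0.0}

```text
time: 10.78
eef_pos: [0.4618, -0.1918, 0.0657]
orientation: [-1.452, -0.711, 0.71]
contact_force: [-0.4, 0.0, -2.9]
width: 0.0112
```

```bash
python3 - <<'E'
from h import *
np.set_printoptions(precision=4,suppress=True)
s=env.state(); Rm=R.from_rotvec(s['orientation']).as_matrix(); p=np.array(s['eef_pos']); print(p,Rm[:,2],s['contact_force'])
tip=p-.098*Rm[:,2]-.0066*Rm[:,1]; print('tip',tip,proj('side',tip),proj('top',tip))
for n in('side','top'):
    snap(n,n+'6.png')
    for t in ('bar_tip','mouth'):
        print(n,t,[(np.round(d['at'],1),round(d['confidence'],2)) for d in env.pinpoint(n,t)[:2]])
E
python3 zoom.py 6
```

```text
[ 0.4618 -0.1918  0.0657] [-0.7897  0.6135 -0.0002] [-0.4284  0.024  -2.8713]
tip [ 0.5392 -0.252   0.0723] [314.6328 155.6384] [325.2156 245.4599]
side bar_tip [(array([318.6, 153.4]), 0.63)]
side mouth [(array([311.5, 151.5]), 0.82)]
top bar_tip [(array([325.1, 248.1]), 0.59), (array([254.1, 170. ]), 0.49)]
top mouth [(array([326.4, 247.2]), 0.85)]
```

View pics/z6.png

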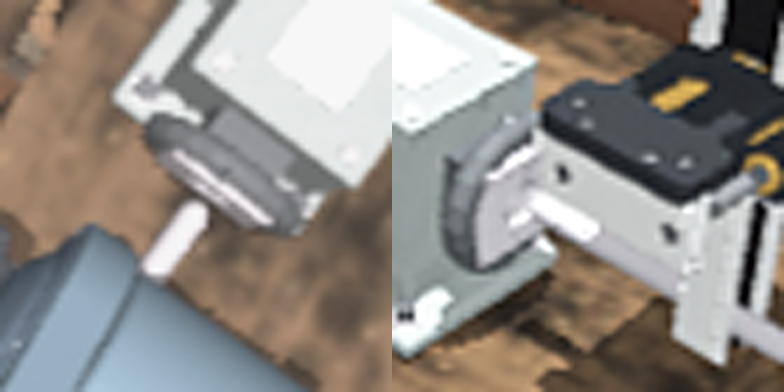

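>>> apply_moves:
  series:
    - {"dx": 0.0,"dy": 0.0,"dz": -0.002,"ax": 0.0,"ay": 0.0,"az": 0.0}
    - {"dx": 0.002,"dy": -0.0015,"dz": -0.002,"ax": 0.0,"ay": 0.0,"az": 0.0}
    - {"dx": 0.004,"dy": -0.003,"dz": -0.002,"ax": 0.0,"ay": 0.0,"az": 0.0}
    - {"dx": 0.006,"dy": -0.0045,"dz": -0.002,"ax": 0.0,"ay": 0.0,"az": 0.0}
    - {"dx": 0.008,"dy": -0.006,"dz": -0.002,"ax": 0.0,"ay": 0.0,"az": 0.0}
    - {"dx": 0.008,"dy": -0.006,"dz": -0.002,"ax": 0.0,"ay": 0.0,"az": 0.0}

```text
time: 11.82
eef_pos: [0.4698, -0.1978, 0.0635]
orientation: [-1.452, -0.71, 0.71]
contact_force: [0.6, 0.6, -1.7]
width: 0.0109
```

>>> apply_moves:
  series:
    - {"dx": 0.002,"dy": -0.0015,"dz": 0.0,"ax": 0.0,"ay": 0.0,"az": 0.0}
    - {"dx": 0.004,"dy": -0.003,"dz": 0.0,"ax": 0.0,"ay": 0.0,"az": 0.0}
    - {"dx": 0.006,"dy": -0.0046,"dz": 0.0,"ax": 0.0,"ay": 0.0,"az": 0.0}
    - {"dx": 0.008,"dy": -0.0062,"dz": 0.0,"ax": 0.0,"ay": 0.0,"az": 0.0}
    - {"dx": 0.008,"dy": -0.0062,"dz": 0.0,"ax": 0.0,"ay": 0.0,"az": 0.0}

```text
time: 12.45
eef_pos: [0.4778, -0.204, 0.0635]
orientation: [-1.452, -0.71, 0.71]
contact_force: [-0.1, -0.1, -2.0]
width: 0.0107
```

>>> apply_moves:
  series:
    - {"dx": 0.003,"dy": -0.0023,"dz": 0.0,"ax": 0.0,"ay": 0.0,"az": 0.0}
    - {"dx": 0.006,"dy": -0.0046,"dz": 0.0,"ax": 0.0,"ay": 0.0,"az": 0.0}
    - {"dx": 0.008,"dy": -0.0062,"dz": 0.0,"ax": 0.0,"ay": 0.0,"az": 0.0}
    - {"dx": 0.008,"dy": -0.0062,"dz": 0.0,"ax": 0.0,"ay": 0.0,"az": 0.0}

```text
time: 12.95
eef_pos: [0.4858, -0.2102, 0.0635]
orientation: [-1.452, -0.711, 0.71]
contact_force: [0.1, 0.7, -1.9]
width: 0.0111
```

```bash
python3 - <<'E'
from h import *
np.set_printoptions(precision=4,suppress=True)
s=env.state(); print(s['contact_force'],s['ft_torque'],s['eef_pos'])
for n in('side','top'): snap(n,n+'7.png')
E
python3 zoom.py 7
```

```text
[ 0.139   0.6731 -1.94  ] [-0.0811  0.0357  0.0068] [ 0.4858 -0.2102  0.0635]
```

View pics/z7.png

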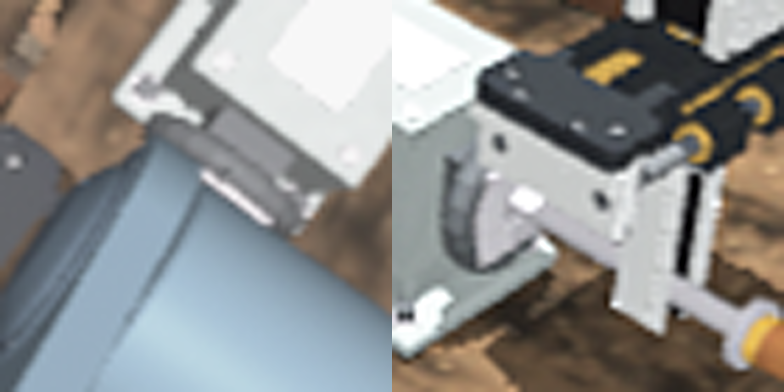

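```bash
python3 - <<'E'
from h import *
s=env.state(); Rm=R.from_rotvec(s['orientation']).as_matrix(); p=np.array(s['eef_pos'])
im=cv2.imread('pics/side7.png'); x0,y0,w,h,k=280,70,130,130,5
c=cv2.resize(im[y0:y0+h,x0:x0+w],None,fx=k,fy=k,interpolation=cv2.INTER_CUBIC)[:600]
def L(a,b,col):
    A=[tuple(((proj('side',p+Rm@np.array(q))-[x0,y0]+.5)*k).astype(int).tolist()) for q in(a,b)]
    cv2.line(c,A[0],A[1],col,1)
for y,col in((-.086,(0,0,255)),(-.045,(0,255,0))):
    Q=[(-.0885,y,-.0375),(.0885,y,-.0375),(.0885,y,.0375),(-.0885,y,.0375)]
    for i in range(4): L(Q[i],Q[(i+1)%4],col)
for X in(.006,.02):
    for Z in(-.008,.008): L((X,.011,Z),(X,-.086,Z),(255,0,0))
cv2.imwrite('pics/ov.png',c)
E
```

```text
(no output)
```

View pics/ov.png

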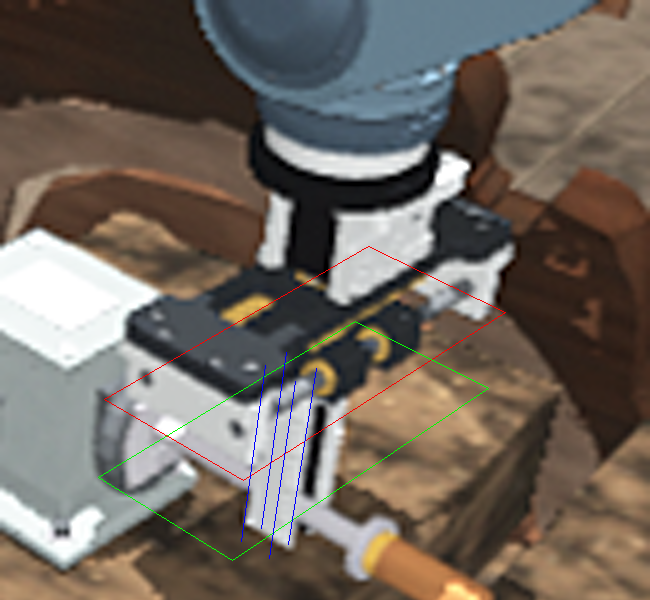

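>>> apply_moves:
  series:
    - {"dx": 0.004,"dy": -0.0031,"dz": 0.0,"ax": 0.0,"ay": 0.0,"az": 0.0}
    - {"dx": 0.008,"dy": -0.0062,"dz": 0.0,"ax": 0.0,"ay": 0.0,"az": 0.0}
    - {"dx": 0.012,"dy": -0.0093,"dz": 0.0,"ax": 0.0,"ay": 0.0,"az": 0.0}
    - {"dx": 0.016,"dy": -0.0124,"dz": 0.0,"ax": 0.0,"ay": 0.0,"az": 0.0}
    - {"dx": 0.016,"dy": -0.0124,"dz": 0.0,"ax": 0.0,"ay": 0.0,"az": 0.0}

```text
time: 13.68
eef_pos: [0.5019, -0.2227, 0.0635]
orientation: [-1.452, -0.711, 0.71]
contact_force: [-0.7, 0.6, -1.9]
width: 0.011
```

>>> apply_moves:
  series:
    - {"dx": 0.004,"dy": -0.0031,"dz": 0.0,"ax": 0.0,"ay": 0.0,"az": 0.0}
    - {"dx": 0.008,"dy": -0.0062,"dz": 0.0,"ax": 0.0,"ay": 0.0,"az": 0.0}
    - {"dx": 0.012,"dy": -0.0093,"dz": 0.0,"ax": 0.0,"ay": 0.0,"az": 0.0}
    - {"dx": 0.016,"dy": -0.0124,"dz": 0.0,"ax": 0.0,"ay": 0.0,"az": 0.0}
    - {"dx": 0.016,"dy": -0.0124,"dz": 0.0,"ax": 0.0,"ay": 0.0,"az": 0.0}

```text
time: 14.3
eef_pos: [0.5179, -0.2352, 0.0635]
orientation: [-1.452, -0.711, 0.71]
contact_force: [0.2, 0.0, -1.8]
width: 0.011
```

>>> apply_moves:
  series:
    - {"dx": 0.004,"dy": -0.0031,"dz": 0.0,"ax": 0.0,"ay": 0.0,"az": 0.0}
    - {"dx": 0.008,"dy": -0.0062,"dz": 0.0,"ax": 0.0,"ay": 0.0,"az": 0.0}
    - {"dx": 0.011,"dy": -0.0085,"dz": 0.0,"ax": 0.0,"ay": 0.0,"az": 0.0}
    - {"dx": 0.011,"dy": -0.0085,"dz": 0.0,"ax": 0.0,"ay": 0.0,"az": 0.0}

```text
time: 14.8
eef_pos: [0.5289, -0.2436, 0.0635]
orientation: [-1.452, -0.711, 0.71]
contact_force: [0.1, 0.6, -2.9]
width: 0.0107
```

```bash
python3 look.py w8.png bar; python3 - <<'E'
from h import *
for n in('side',): snap(n,n+'8.png')
a=cv2.imread('pics/side8.png')[80:200,280:420]
cv2.imwrite('pics/z8.png',cv2.resize(a,None,fx=5,fy=5,interpolation=cv2.INTER_CUBIC))
E
```

```text
14.8 [ 0.5289 -0.2436  0.0635] [-0.6262  0.2753  1.8261 -0.      1.04   -1.5366]
[[ 0.6134  0.0001 -0.7898]
 [ 0.7898 -0.0001  0.6134]
 [-0.     -1.     -0.0002]]
[ 0.1205  0.5813 -2.8902] [ 0.0315 -0.0529 -0.0459] 0.010684868467980906
bar [255.5 167. ] 0.81 [ 0.4973 -0.22    0.06  ]
```

View pics/z8.png

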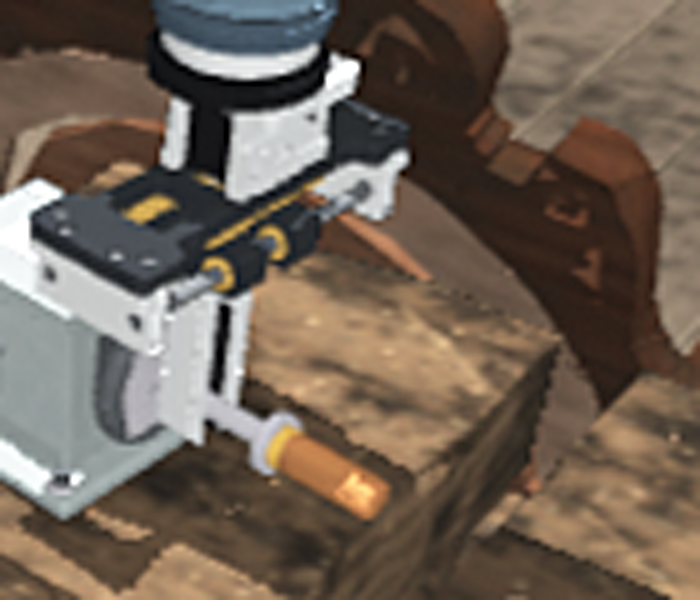

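View pics/w8.png

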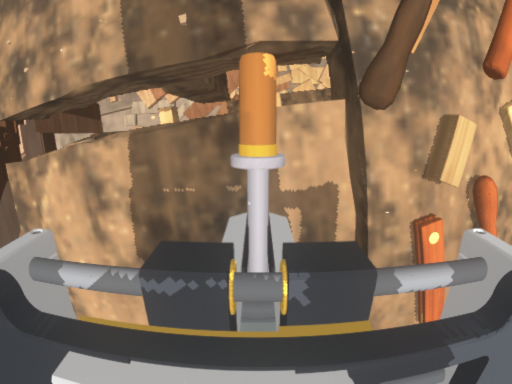

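>>> apply_moves:
  series:
    - {"dx": 0.0,"dy": 0.0,"dz": 0.0,"ax": 0.0,"ay": 0.0,"az": 0.0}
    - {"dx": 0.0,"dy": 0.0,"dz": 0.0,"ax": 0.0,"ay": 0.0,"az": 0.0}
    - {"dx": 0.0,"dy": 0.0,"dz": 0.0,"ax": 0.0,"ay": 0.0,"az": 0.0}
    - {"dx": 0.0,"dy": 0.0,"dz": 0.0,"ax": 0.0,"ay": 0.0,"az": 0.0}
    - {"dx": 0.0,"dy": 0.0,"dz": 0.0,"ax": 0.0,"ay": 0.0,"az": 0.0}
    - {"dx": 0.0,"dy": 0.0,"dz": 0.0,"ax": 0.0,"ay": 0.0,"az": 0.0}
    - {"dx": 0.0,"dy": 0.0,"dz": 0.0,"ax": 0.0,"ay": 0.0,"az": 0.0}
    - {"dx": 0.0,"dy": 0.0,"dz": 0.0,"ax": 0.0,"ay": 0.0,"az": 0.0}
  grip: 0.4

```text
time: 15.95
eef_pos: [0.5286, -0.2433, 0.0634]
orientation: [-1.451, -0.71, 0.711]
contact_force: [0.4, 0.6, 0.2]
width: 0.0663
```

```bash
python3 look.py w9.png bar; python3 - <<'E'
from h import *
for n in('side',): snap(n,n+'9.png')
a=cv2.imread('pics/side9.png')[80:200,280:420]
cv2.imwrite('pics/z9.png',cv2.resize(a,None,fx=5,fy=5,interpolation=cv2.INTER_CUBIC))
E
```

```text
15.95 [ 0.5286 -0.2433  0.0634] [-0.6261  0.2748  1.8268 -0.      1.04   -1.5366]
[[ 0.6134 -0.     -0.7898]
 [ 0.7898  0.      0.6134]
 [-0.     -1.      0.    ]]
[0.3662 0.5968 0.2103] [ 0.0039 -0.0326 -0.0093] 0.06633609613819584
bar [256.9 165.2] 0.7 [ 0.4967 -0.2185  0.06  ]
```

View pics/z9.png

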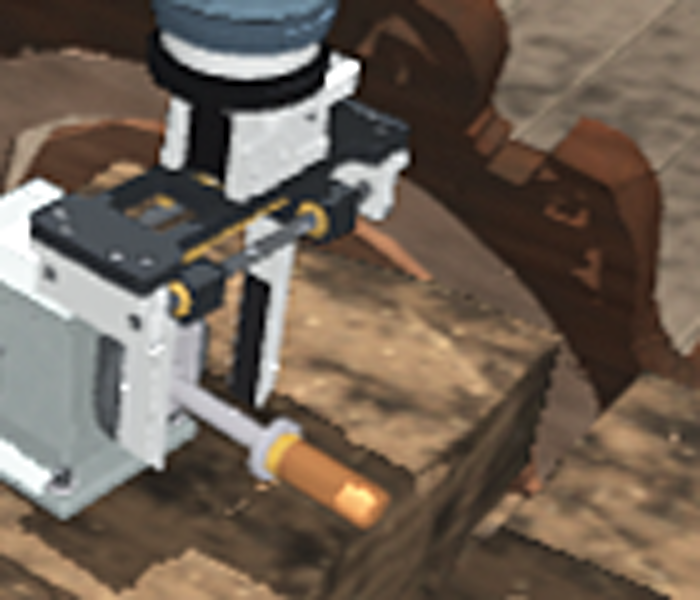

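View pics/w9.png

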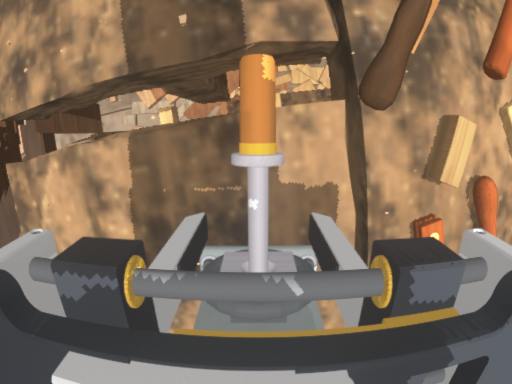

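>>> apply_moves:
  series:
    - {"dx": -0.015,"dy": 0.0117,"dz": 0.0,"ax": 0.0,"ay": 0.0,"az": 0.0}
    - {"dx": -0.035,"dy": 0.0272,"dz": 0.0,"ax": 0.0,"ay": 0.0,"az": 0.0}
    - {"dx": -0.059,"dy": 0.0458,"dz": -0.003,"ax": 0.0,"ay": 0.0,"az": 0.0}
    - {"dx": -0.059,"dy": 0.0458,"dz": -0.003,"ax": 0.0,"ay": 0.0,"az": 0.0}
    - {"dx": -0.059,"dy": 0.0458,"dz": -0.003,"ax": 0.0,"ay": 0.0,"az": 0.0}

```text
time: 16.73
eef_pos: [0.4706, -0.1983, 0.0611]
orientation: [-1.453, -0.711, 0.71]
contact_force: [-0.0, 0.3, -0.3]
width: 0.0659
```

```bash
python3 look.py w10.png bar mouth; python3 - <<'E'
from h import *
for n in('side','top'): snap(n,n+'10.png')
a=cv2.imread('pics/side10.png')[80:200,280:420]
cv2.imwrite('pics/z10.png',cv2.resize(a,None,fx=5,fy=5,interpolation=cv2.INTER_CUBIC))
E
python3 zoom.py 10 && mv pics/z10.png pics/z10b.png; python3 - <<'E'
import cv2
a=cv2.imread('pics/side10.png')[80:200,280:420]
cv2.imwrite('pics/z10.png',cv2.resize(a,None,fx=5,fy=5,interpolation=cv2.INTER_CUBIC))
E
```

```text
16.725 [ 0.4706 -0.1983  0.0611] [-0.6211  0.1248  2.0099 -0.      1.0052 -1.5315]
[[ 0.6135  0.0014 -0.7897]
 [ 0.7897 -0.001   0.6135]
 [ 0.0001 -1.     -0.0017]]
[-0.0411  0.2987 -0.2674] [-0.0312 -0.0154  0.0245] 0.06588826638138368
bar [256.8 283. ] 0.73 [ 0.4995 -0.2209  0.06  ]
```

View pics/z10.png

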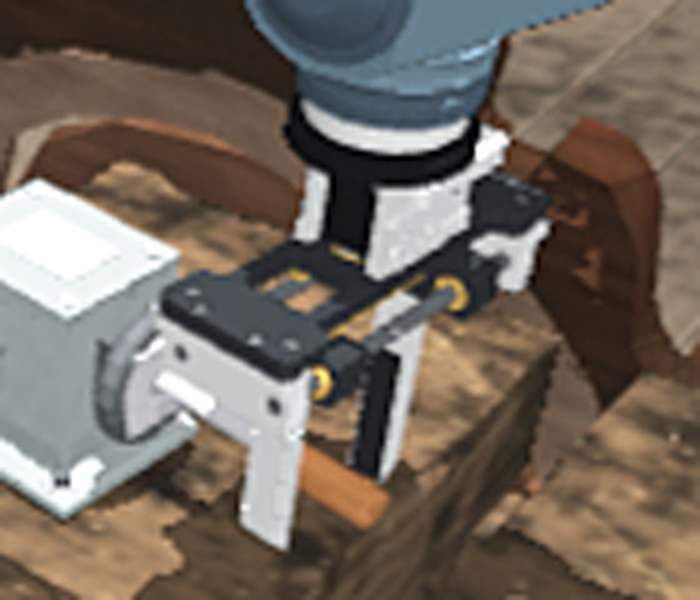

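View pics/w10.png

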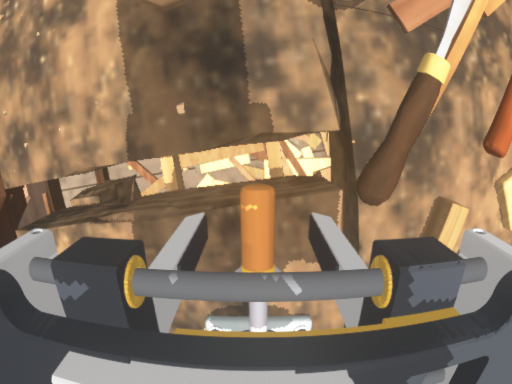

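>>> apply_moves:
  series:
    - {"dx": 0.0,"dy": 0.0,"dz": -0.0015,"ax": 0.0,"ay": 0.0,"az": 0.0}
    - {"dx": 0.0,"dy": 0.0,"dz": -0.0015,"ax": 0.0,"ay": 0.0,"az": 0.0}
    - {"dx": 0.0,"dy": 0.0,"dz": -0.0015,"ax": 0.0,"ay": 0.0,"az": 0.0}
    - {"dx": 0.0,"dy": 0.0,"dz": -0.0015,"ax": 0.0,"ay": 0.0,"az": 0.0}
    - {"dx": 0.0,"dy": 0.0,"dz": -0.0015,"ax": 0.0,"ay": 0.0,"az": 0.0}
    - {"dx": 0.0,"dy": 0.0,"dz": -0.0015,"ax": 0.0,"ay": 0.0,"az": 0.0}
    - {"dx": 0.0,"dy": 0.0,"dz": -0.0015,"ax": 0.0,"ay": 0.0,"az": 0.0}
    - {"dx": 0.0,"dy": 0.0,"dz": -0.0015,"ax": 0.0,"ay": 0.0,"az": 0.0}
  grip: -1

```text
time: 17.98
eef_pos: [0.4696, -0.1976, 0.059]
orientation: [-1.451, -0.71, 0.71]
contact_force: [-0.8, -0.5, -0.3]
width: 0.0193
```

```bash
python3 look.py w11.png
```

```text
17.975 [ 0.4696 -0.1976  0.059 ] [-0.6211  0.1269  2.0122 -0.      1.0025 -1.5315]
[[ 0.6134 -0.     -0.7898]
 [ 0.7898  0.      0.6134]
 [-0.     -1.      0.    ]]
[-0.76   -0.4798 -0.312 ] [-0.0168  0.0126 -0.0017] 0.0192836714614281
```

View pics/w11.png

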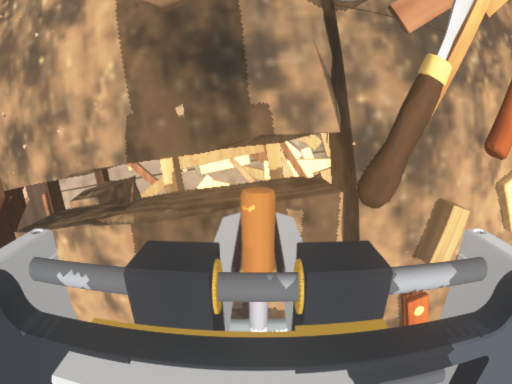

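>>> apply_moves:
  series:
    - {"dx": 0.0,"dy": 0.0,"dz": 0.001,"ax": 0.0018,"ay": 0.0023,"az": 0.0}
    - {"dx": 0.0,"dy": 0.0,"dz": 0.002,"ax": 0.0035,"ay": 0.0046,"az": 0.0}
    - {"dx": 0.0,"dy": 0.0,"dz": 0.003,"ax": 0.0053,"ay": 0.0069,"az": 0.0}
    - {"dx": 0.0,"dy": 0.0,"dz": 0.003,"ax": 0.0053,"ay": 0.0069,"az": 0.0}

```text
time: 18.52
eef_pos: [0.4696, -0.1976, 0.0619]
orientation: [-1.426, -0.698, 0.718]
contact_force: [0.4, -0.2, 0.3]
width: 0.0191
```

```bash
python3 - <<'E'
from h import *
np.set_printoptions(precision=3,suppress=True)
s=env.state(); print(s['contact_force'],s['ft_torque'],s['eef_pos'])
snap('side','side12.png')
a=cv2.imread('pics/side12.png')[80:200,280:420]
cv2.imwrite('pics/z12.png',cv2.resize(a,None,fx=5,fy=5,interpolation=cv2.INTER_CUBIC))
E
```

```text
[ 0.435 -0.17   0.301] [-0.039 -0.     0.055] [ 0.47  -0.198  0.062]
```

View pics/z12.png

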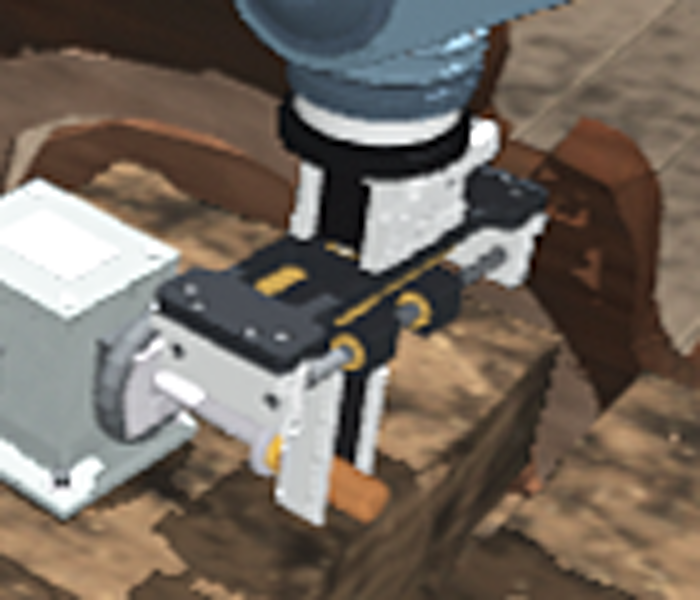

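>>> apply_moves:
  series:
    - {"dx": 0.0,"dy": 0.0,"dz": 0.0007,"ax": 0.0,"ay": 0.0,"az": 0.0}
    - {"dx": 0.0,"dy": 0.0,"dz": 0.0015,"ax": 0.0,"ay": 0.0,"az": 0.0}
    - {"dx": 0.0,"dy": 0.0,"dz": 0.0015,"ax": 0.0,"ay": 0.0,"az": 0.0}

```text
time: 18.95
eef_pos: [0.4694, -0.1975, 0.0634]
orientation: [-1.426, -0.698, 0.718]
contact_force: [0.5, -0.6, -1.6]
width: 0.0188
```

```bash
cat > f.py <<'E'
from h import *
np.set_printoptions(precision=3,suppress=True)
s=env.state(); Rm=R.from_rotvec(s['orientation']).as_matrix(); F=np.array(s['contact_force']); T=np.array(s['ft_torque'])
p=np.array(s['eef_pos']); d=np.array([.79,-.613,0]); n=np.array([.613,.79,0]); v=p-[.544,-.256,0]
print('t',s['time'],'along %.4f lat %.4f z %.4f'%(v@d,v@n,p[2]),'F axial %.2f lat %.2f z %.2f'%(F@d,F@n,F[2]),'T d %.3f n %.3f z %.3f'%(T@d,T@n,T[2]),'tooly.d %.4f'%(Rm[:,1]@d),s['width'])
E
python3 f.py
```

```text
t 18.95 along -0.0948 lat 0.0005 z 0.0634 F axial 0.78 lat -0.18 z -1.58 T d -0.021 n 0.026 z 0.005 tooly.d -0.0277 0.0188012021306547
```

>>> apply_moves:
  series:
    - {"dx": 0.004,"dy": -0.0031,"dz": 0.0,"ax": 0.0,"ay": 0.0,"az": 0.0}
    - {"dx": 0.008,"dy": -0.0062,"dz": 0.0,"ax": 0.0,"ay": 0.0,"az": 0.0}
    - {"dx": 0.012,"dy": -0.0093,"dz": 0.0,"ax": 0.0,"ay": 0.0,"az": 0.0}
    - {"dx": 0.012,"dy": -0.0093,"dz": 0.0,"ax": 0.0,"ay": 0.0,"az": 0.0}

```text
time: 19.45
eef_pos: [0.4821, -0.2073, 0.0636]
orientation: [-1.427, -0.698, 0.718]
contact_force: [0.9, 0.3, -2.1]
width: 0.019
```

```bash
python3 f.py
```

```text
t 19.45 along -0.0788 lat 0.0006 z 0.0636 F axial 0.52 lat 0.75 z -2.14 T d -0.089 n 0.034 z 0.038 tooly.d -0.0267 0.019043529217951882
```

>>> apply_moves:
  series:
    - {"dx": 0.004,"dy": -0.0031,"dz": 0.0,"ax": 0.0,"ay": 0.0,"az": 0.0}
    - {"dx": 0.008,"dy": -0.0062,"dz": 0.0,"ax": 0.0,"ay": 0.0,"az": 0.0}
    - {"dx": 0.012,"dy": -0.0093,"dz": 0.0,"ax": 0.0,"ay": 0.0,"az": 0.0}
    - {"dx": 0.016,"dy": -0.0124,"dz": 0.0,"ax": 0.0,"ay": 0.0,"az": 0.0}
    - {"dx": 0.016,"dy": -0.0124,"dz": 0.0,"ax": 0.0,"ay": 0.0,"az": 0.0}

```text
time: 20.08
eef_pos: [0.4981, -0.2197, 0.0636]
orientation: [-1.427, -0.698, 0.718]
contact_force: [0.7, 0.1, -1.4]
width: 0.0192
```

```bash
python3 f.py
```

```text
t 20.075 along -0.0586 lat 0.0006 z 0.0636 F axial 0.46 lat 0.54 z -1.41 T d 0.060 n -0.072 z 0.066 tooly.d -0.0266 0.019187991521492618
```

>>> apply_moves:
  series:
    - {"dx": 0.003,"dy": -0.0023,"dz": 0.0,"ax": 0.0,"ay": 0.0,"az": 0.0}
    - {"dx": 0.006,"dy": -0.0047,"dz": 0.0,"ax": 0.0,"ay": 0.0,"az": 0.0}
    - {"dx": 0.008,"dy": -0.0062,"dz": 0.0,"ax": 0.0,"ay": 0.0,"az": 0.0}
    - {"dx": 0.008,"dy": -0.0062,"dz": 0.0,"ax": 0.0,"ay": 0.0,"az": 0.0}

```text
time: 20.58
eef_pos: [0.5059, -0.2257, 0.0635]
orientation: [-1.427, -0.698, 0.718]
contact_force: [0.6, 0.3, -1.2]
width: 0.0191
```

```bash
python3 f.py
```

```text
t 20.575 along -0.0487 lat 0.0006 z 0.0635 F axial 0.27 lat 0.61 z -1.20 T d -0.035 n 0.013 z 0.017 tooly.d -0.0268 0.019110738506794595
```

>>> apply_moves:
  series:
    - {"dx": 0.0016,"dy": -0.0012,"dz": 0.0,"ax": 0.0,"ay": 0.0,"az": 0.0}
    - {"dx": 0.0032,"dy": -0.0025,"dz": 0.0,"ax": 0.0,"ay": 0.0,"az": 0.0}
    - {"dx": 0.0048,"dy": -0.0037,"dz": 0.0,"ax": 0.0,"ay": 0.0,"az": 0.0}
    - {"dx": 0.0048,"dy": -0.0037,"dz": 0.0,"ax": 0.0,"ay": 0.0,"az": 0.0}

```text
time: 21.08
eef_pos: [0.5084, -0.2276, 0.0624]
orientation: [-1.42, -0.695, 0.72]
contact_force: [-6.3, 4.9, 1.0]
width: 0.0192
```

```bash
python3 f.py
```

```text
t 21.075 along -0.0456 lat 0.0006 z 0.0624 F axial -7.98 lat -0.03 z 1.04 T d -0.058 n 1.362 z 0.005 tooly.d -0.0343 0.019184942140906984
```

>>> apply_moves:
  series:
    - {"dx": 0.0,"dy": 0.0,"dz": 0.001,"ax": -0.0015,"ay": -0.0019,"az": 0.0}
    - {"dx": 0.0016,"dy": -0.0012,"dz": 0.001,"ax": -0.0015,"ay": -0.0019,"az": 0.0}
    - {"dx": 0.0032,"dy": -0.0025,"dz": 0.001,"ax": -0.0015,"ay": -0.0019,"az": 0.0}
    - {"dx": 0.0032,"dy": -0.0025,"dz": 0.001,"ax": -0.0015,"ay": -0.0019,"az": 0.0}

```text
time: 21.58
eef_pos: [0.5112, -0.2296, 0.0627]
orientation: [-1.426, -0.698, 0.718]
contact_force: [-5.5, 5.1, -1.7]
width: 0.0196
```

```bash
python3 f.py
```

```text
t 21.575 along -0.0421 lat 0.0007 z 0.0627 F axial -7.48 lat 0.64 z -1.70 T d -0.038 n 1.314 z -0.002 tooly.d -0.0278 0.01955824033019985
```

Sliding at about 7.5 N, as expected. Continue in small steps.

>>> apply_moves:
  series:
    - {"dx": 0.0016,"dy": -0.0012,"dz": 0.0005,"ax": 0.0,"ay": 0.0,"az": 0.0}
    - {"dx": 0.0032,"dy": -0.0025,"dz": 0.0005,"ax": 0.0,"ay": 0.0,"az": 0.0}
    - {"dx": 0.0048,"dy": -0.0037,"dz": 0.0005,"ax": 0.0,"ay": 0.0,"az": 0.0}
    - {"dx": 0.0055,"dy": -0.0043,"dz": 0.0005,"ax": 0.0,"ay": 0.0,"az": 0.0}
    - {"dx": 0.0055,"dy": -0.0043,"dz": 0.0005,"ax": 0.0,"ay": 0.0,"az": 0.0}

```text
time: 22.2
eef_pos: [0.5167, -0.234, 0.0632]
orientation: [-1.426, -0.698, 0.718]
contact_force: [-5.3, 4.3, -2.2]
width: 0.0193
```

```bash
python3 f.py
```

```text
t 22.2 along -0.0351 lat 0.0007 z 0.0632 F axial -6.81 lat 0.18 z -2.22 T d 0.025 n 1.340 z 0.045 tooly.d -0.0277 0.01928618664851475
```

>>> apply_moves:
  series:
    - {"dx": 0.0008,"dy": -0.0006,"dz": 0.0,"ax": 0.0,"ay": 0.0,"az": 0.0}
    - {"dx": 0.0016,"dy": -0.0012,"dz": 0.0,"ax": 0.0,"ay": 0.0,"az": 0.0}
    - {"dx": 0.0024,"dy": -0.0019,"dz": 0.0,"ax": 0.0,"ay": 0.0,"az": 0.0}
    - {"dx": 0.0024,"dy": -0.0019,"dz": 0.0,"ax": 0.0,"ay": 0.0,"az": 0.0}

```text
time: 22.7
eef_pos: [0.5191, -0.2358, 0.0632]
orientation: [-1.426, -0.698, 0.718]
contact_force: [-6.0, 4.3, -1.5]
width: 0.0191
```

```bash
python3 f.py
```

```text
t 22.7 along -0.0321 lat 0.0007 z 0.0632 F axial -7.38 lat -0.26 z -1.49 T d 0.029 n 1.303 z 0.032 tooly.d -0.0278 0.019093207159216443
```

>>> apply_moves:
  series:
    - {"dx": 0.0008,"dy": -0.0006,"dz": 0.0,"ax": 0.0,"ay": 0.0,"az": 0.0}
    - {"dx": 0.0016,"dy": -0.0012,"dz": 0.0,"ax": 0.0,"ay": 0.0,"az": 0.0}
    - {"dx": 0.0016,"dy": -0.0012,"dz": 0.0,"ax": 0.0,"ay": 0.0,"az": 0.0}

```text
time: 23.08
eef_pos: [0.5192, -0.2359, 0.0625]
orientation: [-1.422, -0.696, 0.72]
contact_force: [-8.5, 7.4, 0.2]
width: 0.0191
```

```bash
python3 f.py
```

```text
t 23.075 along -0.0319 lat 0.0007 z 0.0625 F axial -11.28 lat 0.68 z 0.20 T d -0.046 n 2.125 z 0.019 tooly.d -0.0326 0.019108486496065967
```

>>> apply_moves:
  series:
    - {"dx": 0.001,"dy": -0.0008,"dz": 0.001,"ax": -0.0012,"ay": -0.0016,"az": 0.0}
    - {"dx": 0.002,"dy": -0.0016,"dz": 0.0018,"ax": -0.0024,"ay": -0.003,"az": 0.0}
    - {"dx": 0.002,"dy": -0.0016,"dz": 0.0018,"ax": -0.0024,"ay": -0.003,"az": 0.0}

```text
time: 23.45
eef_pos: [0.5193, -0.236, 0.0626]
orientation: [-1.428, -0.699, 0.719]
contact_force: [-12.5, 8.5, -1.7]
width: 0.0193
```

```bash
python3 f.py;  python3 - <<'E'
from h import *
for n in('side','top'): snap(n,n+'13.png')
A=[cv2.resize(cv2.imread(f'pics/{n}13.png')[y:y+100,x:x+100],None,fx=4,fy=4,interpolation=cv2.INTER_CUBIC) for n,x,y in(('side',260,100),('top',300,165))]
cv2.imwrite('pics/z13.png',cv2.hconcat(A))
E
```

```text
t 23.45 along -0.0318 lat 0.0007 z 0.0626 F axial -15.10 lat -0.96 z -1.65 T d -0.053 n 2.704 z -0.032 tooly.d -0.0262 0.01925955467841673
```

View pics/z13.png

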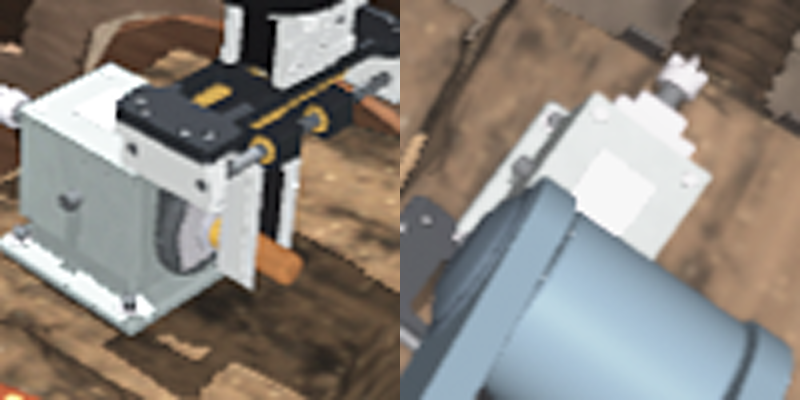

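>>> apply_moves:
  series:
    - {"dx": 0.001,"dy": -0.0008,"dz": 0.0008,"ax": -0.0006,"ay": -0.0008,"az": 0.0}
    - {"dx": 0.0019,"dy": -0.0015,"dz": 0.0013,"ax": -0.0011,"ay": -0.0014,"az": 0.0}
    - {"dx": 0.0019,"dy": -0.0015,"dz": 0.0013,"ax": -0.0011,"ay": -0.0014,"az": 0.0}
    - {"dx": 0.0019,"dy": -0.0015,"dz": 0.0013,"ax": -0.0011,"ay": -0.0014,"az": 0.0}

```text
time: 24.05
eef_pos: [0.5193, -0.236, 0.0626]
orientation: [-1.428, -0.698, 0.719]
contact_force: [-15.8, 11.8, -2.3]
width: 0.0194
```

```bash
python3 f.py
```

```text
t 24.05 along -0.0318 lat 0.0007 z 0.0626 F axial -19.70 lat -0.34 z -2.28 T d -0.128 n 3.536 z -0.011 tooly.d -0.0265 0.019377486659719726
```

>>> apply_moves:
  series:
    - {"dx": 0.0004,"dy": -0.0003,"dz": 0.0,"ax": 0.0,"ay": 0.0,"az": 0.0}
    - {"dx": 0.0004,"dy": -0.0003,"dz": 0.0,"ax": 0.0,"ay": 0.0,"az": 0.0}
    - {"dx": 0.0004,"dy": -0.0003,"dz": 0.0,"ax": 0.0,"ay": 0.0,"az": 0.0}
    - {"dx": 0.0004,"dy": -0.0003,"dz": 0.0,"ax": 0.0,"ay": 0.0,"az": 0.0}
    - {"dx": 0.0004,"dy": -0.0003,"dz": 0.0,"ax": 0.0,"ay": 0.0,"az": 0.0}

```text
time: 24.68
eef_pos: [0.5193, -0.236, 0.0626]
orientation: [-1.426, -0.698, 0.719]
contact_force: [-17.6, 12.3, -2.3]
width: 0.0194
```

```bash
python3 f.py
```

```text
t 24.675 along -0.0318 lat 0.0007 z 0.0626 F axial -21.43 lat -1.04 z -2.34 T d -0.161 n 3.825 z -0.025 tooly.d -0.0278 0.019401944557859836
```

Pressed at about 21 N with no further travel. Now I ease the load before letting go, reversing the compensations.

>>> apply_moves:
  series:
    - {"dx": -0.001,"dy": 0.0008,"dz": -0.0008,"ax": 0.0006,"ay": 0.0008,"az": 0.0}
    - {"dx": -0.0024,"dy": 0.0019,"dz": -0.0014,"ax": 0.0012,"ay": 0.0016,"az": 0.0}
    - {"dx": -0.0044,"dy": 0.0034,"dz": -0.003,"ax": 0.003,"ay": 0.004,"az": 0.0}
    - {"dx": -0.0044,"dy": 0.0034,"dz": -0.003,"ax": 0.003,"ay": 0.004,"az": 0.0}

```text
time: 25.18
eef_pos: [0.5192, -0.2359, 0.0625]
orientation: [-1.424, -0.697, 0.72]
contact_force: [-9.0, 7.7, -0.4]
width: 0.0194
```

```bash
python3 f.py
```

```text
t 25.175 along -0.0319 lat 0.0007 z 0.0625 F axial -11.81 lat 0.58 z -0.38 T d 0.002 n 1.944 z 0.033 tooly.d -0.0302 0.019444037287538945
```

>>> apply_moves:
  series:
    - {"dx": -0.0012,"dy": 0.0009,"dz": -0.0004,"ax": 0.0008,"ay": 0.001,"az": 0.0}
    - {"dx": -0.0022,"dy": 0.0017,"dz": -0.0008,"ax": 0.0015,"ay": 0.0019,"az": 0.0}
    - {"dx": -0.0022,"dy": 0.0017,"dz": -0.0008,"ax": 0.0015,"ay": 0.0019,"az": 0.0}

```text
time: 25.55
eef_pos: [0.5191, -0.2359, 0.063]
orientation: [-1.424, -0.696, 0.719]
contact_force: [-4.2, 4.2, -2.3]
width: 0.0192
```

```bash
python3 f.py
```

```text
t 25.55 along -0.0320 lat 0.0006 z 0.0630 F axial -5.87 lat 0.73 z -2.29 T d 0.019 n 1.050 z 0.002 tooly.d -0.0309 0.019215759043890446
```

>>> apply_moves:
  series:
    - {"dx": -0.0009,"dy": 0.0007,"dz": -0.0004,"ax": 0.0,"ay": 0.0,"az": 0.0}
    - {"dx": -0.0009,"dy": 0.0007,"dz": -0.0004,"ax": 0.0,"ay": 0.0,"az": 0.0}

```text
time: 25.8
eef_pos: [0.5191, -0.2359, 0.0633]
orientation: [-1.426, -0.698, 0.718]
contact_force: [-4.7, 3.4, -1.9]
width: 0.0191
```

```bash
python3 f.py
```

```text
t 25.8 along -0.0320 lat 0.0006 z 0.0633 F axial -5.76 lat -0.20 z -1.94 T d 0.040 n 1.014 z 0.073 tooly.d -0.0280 0.019109529303831772
```

>>> apply_moves:
  series:
    - {"dx": -0.001,"dy": 0.0008,"dz": 0.0,"ax": 0.0,"ay": 0.0,"az": 0.0}
    - {"dx": -0.001,"dy": 0.0008,"dz": 0.0,"ax": 0.0,"ay": 0.0,"az": 0.0}

```text
time: 26.05
eef_pos: [0.519, -0.2359, 0.0639]
orientation: [-1.429, -0.699, 0.718]
contact_force: [-2.8, 1.8, -3.0]
width: 0.0188
```

```bash
python3 f.py
```

```text
t 26.05 along -0.0320 lat 0.0006 z 0.0639 F axial -3.28 lat -0.31 z -2.97 T d 0.038 n 0.609 z 0.082 tooly.d -0.0250 0.018801162275744732
```

>>> apply_moves:
  series:
    - {"dx": 0.0,"dy": 0.0,"dz": -0.0005,"ax": 0.0,"ay": 0.0,"az": 0.0}
    - {"dx": 0.0,"dy": 0.0,"dz": -0.0005,"ax": 0.0,"ay": 0.0,"az": 0.0}
    - {"dx": 0.0,"dy": 0.0,"dz": -0.0005,"ax": 0.0,"ay": 0.0,"az": 0.0}
    - {"dx": 0.0,"dy": 0.0,"dz": -0.0005,"ax": 0.0,"ay": 0.0,"az": 0.0}
    - {"dx": 0.0,"dy": 0.0,"dz": -0.0005,"ax": 0.0,"ay": 0.0,"az": 0.0}
    - {"dx": 0.0,"dy": 0.0,"dz": -0.0005,"ax": 0.0,"ay": 0.0,"az": 0.0}
    - {"dx": 0.0,"dy": 0.0,"dz": -0.0005,"ax": 0.0,"ay": 0.0,"az": 0.0}
    - {"dx": 0.0,"dy": 0.0,"dz": -0.0005,"ax": 0.0,"ay": 0.0,"az": 0.0}
  grip: 0.4

```text
time: 27.05
eef_pos: [0.5189, -0.2358, 0.0633]
orientation: [-1.429, -0.699, 0.718]
contact_force: [-0.1, -0.6, 0.4]
width: 0.0656
```

```bash
python3 f.py; python3 look.py w14.png
```

```text
t 27.05 along -0.0322 lat 0.0005 z 0.0633 F axial 0.23 lat -0.53 z 0.41 T d -0.010 n -0.010 z 0.051 tooly.d -0.0254 0.06564060243636795
27.05 [ 0.5189 -0.2358  0.0633] [-0.6256  0.2642  1.8405  0.0003  1.0623 -1.5362]
[[ 0.6134 -0.0204 -0.7895]
 [ 0.7898  0.0151  0.6132]
 [-0.0006 -0.9997  0.0254]]
[-0.1493 -0.5605  0.4052] [-0.014  -0.0024  0.0507] 0.06564060243636795
```

View pics/w14.png

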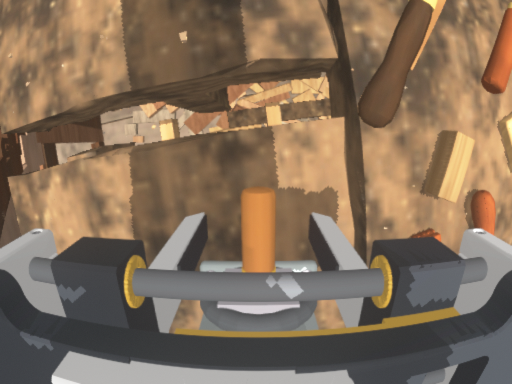

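>>> apply_moves:
  series:
    - {"dx": -0.008,"dy": 0.006,"dz": 0.01,"ax": 0.0,"ay": 0.0,"az": 0.0}
    - {"dx": -0.008,"dy": 0.006,"dz": 0.04,"ax": 0.0,"ay": 0.0,"az": 0.0}
    - {"dx": -0.008,"dy": 0.006,"dz": 0.09,"ax": 0.0,"ay": 0.0,"az": 0.0}
    - {"dx": -0.008,"dy": 0.006,"dz": 0.14,"ax": 0.0,"ay": 0.0,"az": 0.0}
    - {"dx": -0.06,"dy": 0.04,"dz": 0.17,"ax": 0.0,"ay": 0.0,"az": 0.0}
    - {"dx": -0.11,"dy": 0.07,"dz": 0.17,"ax": 0.0,"ay": 0.0,"az": 0.0}
    - {"dx": -0.11,"dy": 0.07,"dz": 0.17,"ax": 0.0,"ay": 0.0,"az": 0.0}

```text
time: 27.98
eef_pos: [0.4059, -0.1634, 0.2333]
orientation: [-1.429, -0.699, 0.718]
contact_force: [0.1, 0.3, -0.4]
width: 0.0658
```

```bash
python3 f.py;  python3 - <<'E'
from h import *
for n in('side','top'): snap(n,n+'15.png')
A=[cv2.resize(cv2.imread(f'pics/{n}15.png')[y:y+100,x:x+100],None,fx=4,fy=4,interpolation=cv2.INTER_CUBIC) for n,x,y in(('side',250,100),('top',300,175))]
cv2.imwrite('pics/z15.png',cv2.hconcat(A))
E
```

```text
t 27.975 along -0.1658 lat -0.0115 z 0.2333 F axial -0.09 lat 0.33 z -0.44 T d 0.000 n -0.031 z -0.055 tooly.d -0.0246 0.06579756046538411
```

View pics/z15.png

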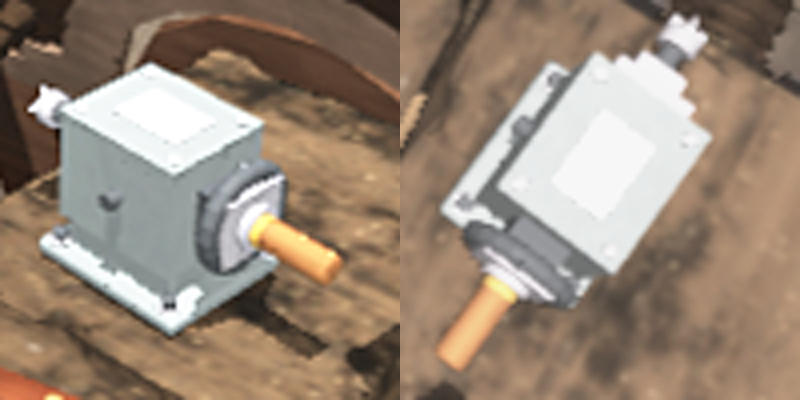

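View pics/side15.png

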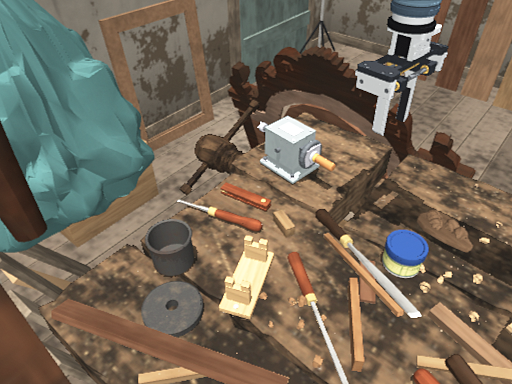

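```bash
python3 -c "
from cell import env
env.job_done(); print(env.state()['time'])"
```

```text
the job is handed in; nothing more can be done
the job is handed in; nothing more can be done
```

The bar is home in the spindle with its collar against the hub, and the job was handed in at about 28 s of robot time.

- **What I did:** I lifted the bar out of the cradle by the bare shaft. I started it about 80 mm into the bore and let go; it drooped slightly. I then took it by the handle, lifted it level and pushed on by feel.
- **By feel:** The tip met the spur centre's shank with the TCP about 46 mm short of the mouth, and it slid at about 7–8 N. The bar stopped 13.8 mm further on, which fits the 12–14 mm expected. I pressed to 19.7 N and then 21.4 N with no further travel. I eased off to about 3 N before letting go.
- **Last checks:** The side and top pictures after backing off show the collar flush on the hub and the spur centre standing well out of the nose. By eye the pot, block and gouge are where they were. The gripper is open and clear, with the contact force near zero.
- **Not confirmed:** The pictures cannot show a collar gap under about 1 mm. "Fully home" rests on the hard stop under load. The measured TCP stayed within 0.2 mm of its pressed position while I eased off.
- **Small disagreements:** The camera estimates of the mouth differed by several millimetres between views. The hand-in also gave no clock reading, so the time is from my last check just before it.

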